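# Put the check weight away and lock its box with the T-key

## Task

Put away the balance's check weight: find the one of the three brass weights that goes down into the socket of the open grey weight box, stand it fully home in the socket and shut the lid. Then take the steel T-key from its stand, pass its crossbar down through the slot in the lid until the collar sits on the lid, turn it a quarter turn so that the bar is caught under the keeper, and let go. Leave the other two weights standing upright on the worktop and do not push the stationery and tools lying around.

Things in the scene. Friction and masses are not known exactly. Their poses are not given: they have to be found in the camera images.
- weight_box: Low grey steel box screwed to the worktop, 110 mm deep (its x) by 150 mm wide (its y), walls 30 mm high, a small fixing ear at each end. Does not move. Origin: centre of its underside; z up, x towards its hinge side (far from the robot, yaw up to 17 deg). Inside, a black insert with its top 27 mm up has a round socket at x -12, y -40 mm and carries a steel keeper bridge at x 0, y +38 mm.
- socket (a point): Centre of the floor of the round socket, 17 mm above the worktop; the socket is 20.5 mm in diameter and 10 mm deep, so of the three weights only the 18 mm one goes in, and 18 mm of its height then stand above the insert. Axes as weight_box.
- keeper (a point): Slot centre on top of the steel keeper bridge, 47 mm above the worktop. The bridge is 46 mm square; its roof is 5 mm thick with a slot 30 mm long (along the box's x) and 11.5 mm wide; beneath, it is hollow down to 27 mm above the worktop and 38 mm wide, so the key's bar can turn there either way. Axes as weight_box.
- lock_slot (a point): Centre of the lid's slot on the top face of the aluminium plate round it, as it lies when the lid is shut: 53 mm above the worktop, at x 0, y +38 mm in the box frame. The lid's slot, 30 mm long (along the box's x) and 11.5 mm wide, then lies straight above the like slot of the keeper. Axes as weight_box.
- box_lid (a joint): Angle of the grey steel lid, rad: 0 shut, 1.95 fully open; starts at 1.6 to 1.9. The hinge line runs along the box's y at x +57 mm, 30 mm above the worktop. Stiff hinge (0.13 N m friction): the lid stays at any angle and does not fall, so it must be pushed right down. Open, its outer face looks away from the robot. A weight not home in the socket keeps it from shutting.
- lid_edge (a point): Middle of the lid's free edge on the outer (upper) face, 115 mm from the hinge line along the lid and 21 mm outward of it. The lid is a cover 116 x 154 mm, 20 mm deep; shut, its top face is 51 mm above the worktop. A lip 44 mm wide and 3 mm thick projects 8 mm beyond the edge. A 2 mm aluminium plate 50 x 40 mm surrounds the slot. Axes as the lid.
- t_key: Loose steel T-key, about 0.09 kg, upright in its stand. Origin: centre of the underside of its collar (30 mm diameter, 4 mm thick), z up. Above it a flat wing 36 mm long (x), 8 mm thick (y), up to z 38 mm (grip here), with a 16 mm round boss up to z 7. Below it an 8 mm stem and a crossbar 26 mm long (x, parallel to the wing), 8 mm thick, from z -14.5 to -21.5.
- key_stand: Black block, 62 x 52 mm and 30 mm high, on a foot 82 mm long (x), with a slot 31 x 12 mm along its x in which the T-key hangs, collar on the block's top. Origin: centre of its underside. Does not move.
- weight_small: Brass check weight with a knob, 18 mm in diameter, 28 mm high (cylinder up to 18 mm, above it the knob, about 11 mm), 0.05 kg. Origin: centre of its underside, z up. Stands on the worktop on the robot's left, in any of three places that it shares with the other two.
- weight_medium: Brass check weight with a knob, 22 mm in diameter, 32 mm high, 0.1 kg. Origin: centre of its underside.
- weight_large: Brass check weight with a knob, 28 mm in diameter, 41 mm high, 0.2 kg. Origin: centre of its underside.
- tweezers: Steel tweezers, 14x122x9 mm (long along y), lying on the worktop. Origin: centre of the underside. Not to be pushed.
- tag_bundle: Bundle of card tags, 31x61x10 mm, origin at the centre of the underside. Not to be pushed.
- padlock: Brass padlock lying flat, 60x42x14 mm, origin at the centre of the underside. Not to be pushed.
- stapler: Red stapler, 32x136x43 mm (long along y), origin at the centre of the underside. Not to be pushed.
- marker: White and blue marker pen, 17x135x16 mm (long along y), origin at the centre of the underside. Not to be pushed.

How it is judged:
By the outcome, as a careful person would: the job done as asked, in the order asked, and still so for the second after the job is handed in, with the robot touching nothing.
It also fails if it takes over 64 s, if anything falls off the work surface, if the arm or the gripper's body presses on something with over 40 N, if the wrist force passes 120 N, or if a joint passes its speed limit or range.

## Robot

A 7-joint arm with a two-finger parallel gripper is mounted at the origin on a cart in front of the work surface, level with it; the furniture and walls round the work are solid. World frame = base frame: x ahead of the robot, y to its left, z up, the work surface at z = 0. Lengths are in mm, angles in rad, forces in N, time in s.
With the tool pointing down it reaches from about 425 to 825 mm from the base axis. Payload 3.6 kg.
Tool frame: the origin (TCP) lies midway between the tips of the shut fingers; the grasp point (between the pads) lies 19 mm behind it (robot.grip_point_offset is the distance from the TCP to the grasp point, in mm); z points along the fingers, y is the direction in which the jaws open and shut (so a half turn about z gives the same grasp; the last joint's range is limited). The gripper opens to 85 mm and grips with 20 to 120 N. Pads are 22 mm wide; open, the fingers measure 114 mm over their backs; the gripper's body (76 mm by 85 mm) begins 54 mm behind the grasp point. The pads swing forward as they close: fully open they stand 13 mm farther back than shut.
Start: joints at [1.173, 0.615, -0.013, 1.423, 0.008, 1.103, -0.04], TCP at [236.15, -605.554, 231.297] pointing down, gripper open.
Joint ranges: [-3.12, 3.12], [-0.3, 2.06], [-1.34, 1.32], [0.26, 2.42], [-1.36, 4.5], [0.01, 1.98], [-2.84, 2.84]. Speed limits (rad/s): [2.79, 2.79, 3.14, 3.14, 3.14, 3.14, 3.14].

## Interface

Orientations are given as a rotation vector (axis times angle).
In Python, from cell import robot, cams, workorder gives the robot as it stands.
- The arm moves only by the tool carry_out, never from a script. Its argument "rows" is a list that holds one entry, the list of rows, each a list of 7 numbers: the shift along the world's x, y, z in mm, then the turn, a rotation vector about the world's x, y, z in degrees, then the closure, from 0 (fully open) to 1 (shut). A call has 1 to 10 rows; each row shifts and turns the commanded pose from where the row before left it; what a row does not reach is not made up. A row lasts 1/10 s, in which the tool goes at most 50 mm and 8.59 degrees, less where a joint would pass 70% of its speed; a pose out of reach is approached as far as the arm can. A call with a gripper value outside its range is refused whole. The fingers move at their own pace and stop on an object; the grip force is fixed at half the most. Time passes only in rows, so rows that do not move let the fingers close. It gives the time, the measured TCP pose, the force and the opening at its end, in the units of the state.
- robot.read_state(): the state, without advancing time (a new reading comes with each control period).
- cams.read_camera(name): name is "scene" or "side" or "wrist"; returns the picture (480x640x3 uint8, blue, green, red); there is no depth.
- cams.camera_params(name): a dict with "fx", "fy", "cx", "cy" (pixels), "extrinsics" (4x4, takes a point from camera to world coordinates). Camera axes: x right, y up, looking along -z (the intrinsics and any distortion apply to the point x, -y, -z); pixel columns grow to the right and rows downward; lengths in mm; the calibration is good to about 2 mm. The wrist camera is an equidistant fisheye: a pixel r from the principal point sees the ray r / f radians off the axis. A picture is of the moment at which its call begins: read the wrist's pose just before it. camera_params takes no time and is no camera call; for the wrist camera it gives the pose at the moment of the call.
- workorder.sign_off(): hands the job in, once; it reports no verdict.
The state is a dict: "t": time; "joints": joint angles; "qvel": joint speeds; "joint_efforts": joint torques, N m; "position": TCP position; "tcp_rot": TCP orientation; "contact_force": force on the tool from outside, world axes, zero at the start; "wrist_torque": the same for the moment, N m; "grip_width": opening from 0.0 (shut) to 1.0 (fully open).
Only numpy, scipy, OpenCV 4.12 (cv2) and the standard library are available. Lean on these libraries where they do the work, as an engineer would, in place of code of your own. Each camera call takes 0.05 s, during which the arm holds its last target.

## Working session

There is one attempt and no reset: what is moved stays moved. The work goes in short steps, Python scripts to look and compute and a tool call to move; the robot and the scene stay as the last step left them, time stands still between calls to the robot, and variables do not carry over. Pictures are saved under pics/ and viewed, and the job is handed in when it is done.

Besides the shell and the picture viewer there is one more tool, called after "Emit:" as name(argument=value, ...) on one line, values as JSON. carry_out: Moves the arm, as the interface text tells. Its arguments: {"type":"object","properties":{"rows":{"type":"array","items":{"type":"array","items":{"type":"array","items":{"type":"number"}}}}},"required":["rows"]}

```bash
ls; mkdir -p pics; python3 - <<'E'
from cell import robot,cams,workorder
import cv2
s=robot.read_state();print(s)
for n in ["scene","side","wrist"]:
    cv2.imwrite(f"pics/a_{n}.png",cams.read_camera(n))
    p=cams.camera_params(n);print(n,p)
E
```

```text
pics
{'t': 0.0, 'joints': array([ 1.1725067 ,  0.61592428, -0.01262732,  1.42491406,  0.00808026,
        1.10338335, -0.04039312]), 'qvel': array([-1.10226505e-03, -1.26787713e-04, -8.23783677e-05,  1.43502224e-03,
       -6.55271802e-04, -1.32217177e-03, -2.13496743e-03]), 'joint_efforts': array([ 3.31147767e-04, -4.69222784e+01,  2.59365449e-01, -1.71035546e+01,
        9.94532194e-03,  9.60328267e-03, -1.14606462e-05]), 'position': array([ 235.87469347, -604.86915048,  230.12978688]), 'tcp_rot': array([-3.08495663e+00, -5.80293360e-01,  7.69195403e-04]), 'contact_force': array([-0.34759759, -0.69862157, -0.46064541]), 'wrist_torque': array([-0.00139443,  0.00789248, -0.00293496]), 'grip_width': 0.9982958199664673}
scene {'fx': 597.2571442651431, 'fy': 597.2571442651431, 'cx': 319.8836770213777, 'cy': 242.04791052793618, 'extrinsics': array([[-5.85602328e-01,  4.86545585e-01, -6.48338883e-01,
        -3.00329924e+02],
       [-8.10434467e-01, -3.67514383e-01,  4.56211741e-01,
         5.62988828e+02],
       [-1.63060567e-02,  7.92594835e-01,  6.09530590e-01,
         8.37863817e+
[... 320 characters left out ...]
1, -3.56332488e-01,  8.99097389e-01,
         1.41700381e+03],
       [-2.58043061e-03,  9.29897566e-01,  3.67809541e-01,
         6.47901868e+02],
       [ 0.00000000e+00,  0.00000000e+00,  0.00000000e+00,
         1.00000000e+00]])}
wrist {'fx': 371.64829954431775, 'fy': 371.64829954431775, 'cx': 317.3452919160892, 'cy': 236.13267776760983, 'extrinsics': array([[ 3.63331887e-01,  8.92487850e-01,  2.67311385e-01,
         3.03358382e+02],
       [-9.31656138e-01,  3.48856029e-01,  1.01569242e-01,
        -5.78988897e+02],
       [-2.60387369e-03, -2.85945638e-01,  9.58242303e-01,
         3.73097556e+02],
       [ 0.00000000e+00,  0.00000000e+00,  0.00000000e+00,
         1.00000000e+00]])}
```

View pics/a_scene.png

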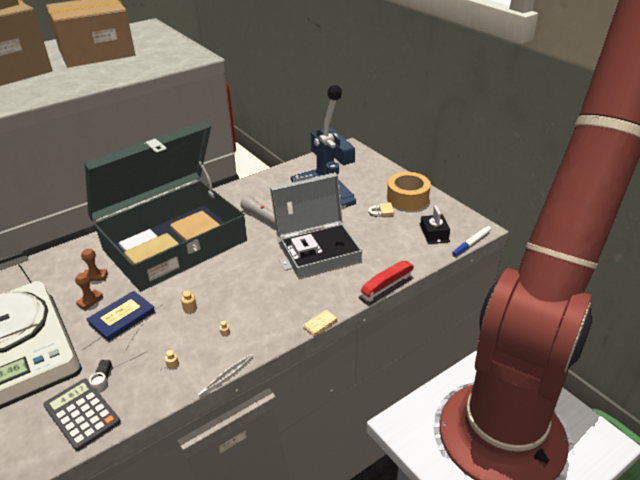

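View pics/a_side.png

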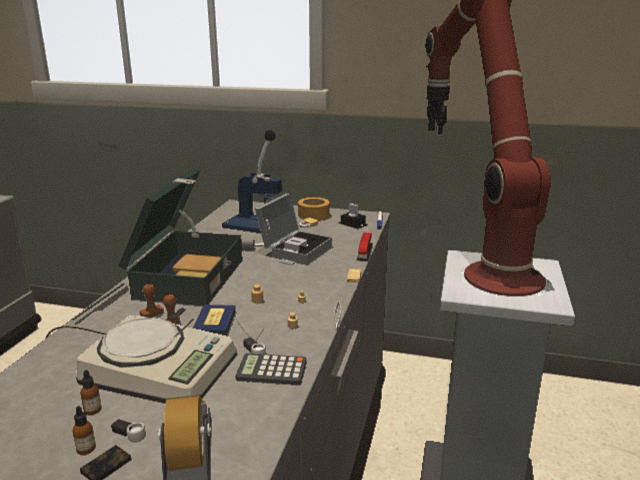

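View pics/a_wrist.png

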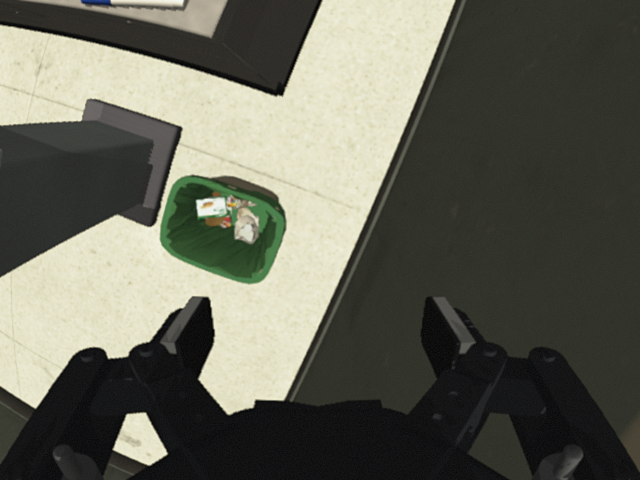

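```bash
cat > h.py <<'E'
import numpy as np, cv2
from scipy.spatial.transform import Rotation as R
from cell import robot,cams,workorder
def ray(n,u,v,P=None):
    P=P or cams.camera_params(n); T=np.array(P["extrinsics"])
    x=(u-P["cx"])/P["fx"]; y=(v-P["cy"])/P["fy"]
    if n=="wrist":
        r=np.hypot(x,y); d=np.array([np.sin(r)*x/r,-np.sin(r)*y/r,-np.cos(r)])
    else: d=np.array([x,-y,-1.])
    return T[:3,3],T[:3,:3]@d
def atz(n,u,v,z,P=None):
    o,d=ray(n,u,v,P); return o+d*(z-o[2])/d[2]
def proj(n,X,P=None):
    P=P or cams.camera_params(n); T=np.array(P["extrinsics"])
    c=(np.asarray(X,float)-T[:3,3])@T[:3,:3]
    x,y,z=c[...,0],-c[...,1],-c[...,2]
    if n=="wrist":
        r=np.hypot(x,y); th=np.arctan2(r,z); k=th/np.maximum(r,1e-9); x,y=x*k,y*k
    else: x,y=x/z,y/z
    return np.stack([P["cx"]+P["fx"]*x,P["cy"]+P["fy"]*y],-1)
def snap(n,name,crop=None,k=4):
    """crop u0,v0,u1,v1; saves PNG and returns pose params"""
    P=cams.camera_params(n); im=cams.read_camera(n)
    cv2.imwrite(f"pics/{name}_full.png",im)
    if crop: cropf(name,crop,k)
    return P
def cropf(name,crop,k=4,out=None,src=None):
    im=cv2.imread(src or f"pics/{name}_full.png"); a,b,c,d=crop
    c_=cv2.resize(im[b:d,a:c],None,fx=k,fy=k,interpolation=cv2.INTER_CUBIC)
    for u in range((a//10+1)*10,c,10):
        if u%20==0: cv2.putText(c_,str(u),((u-a)*k-10,10),0,.35,(0,255,255),1)
        cv2.line(c_,((u-a)*k,12),((u-a)*k,18),(0,255,255),1)
    for v in range((b//10+1)*10,d,10):
        cv2.putText(c_,str(v),(0,(v-b)*k+4),0,.35,(0,255,255),1)
        cv2.line(c_,(25,(v-b)*k),(31,(v-b)*k),(0,255,255),1)
    cv2.imwrite(f"pics/{out or name}.png",c_)
E
python3 - <<'E'
from h import *
cropf('x',(260,165,420,285),5,'b1','pics/a_scene.png')
cropf('x',(340,165,500,285),5,'b2','pics/a_scene.png')
cropf('x',(150,270,310,390),5,'b3','pics/a_scene.png')
E
```

```text
(no output)
```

View pics/b1.png

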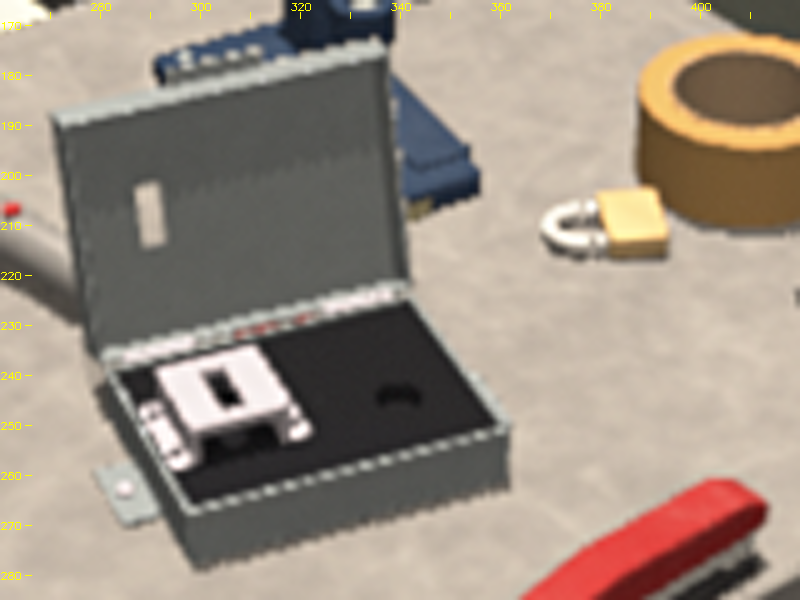

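View pics/b2.png

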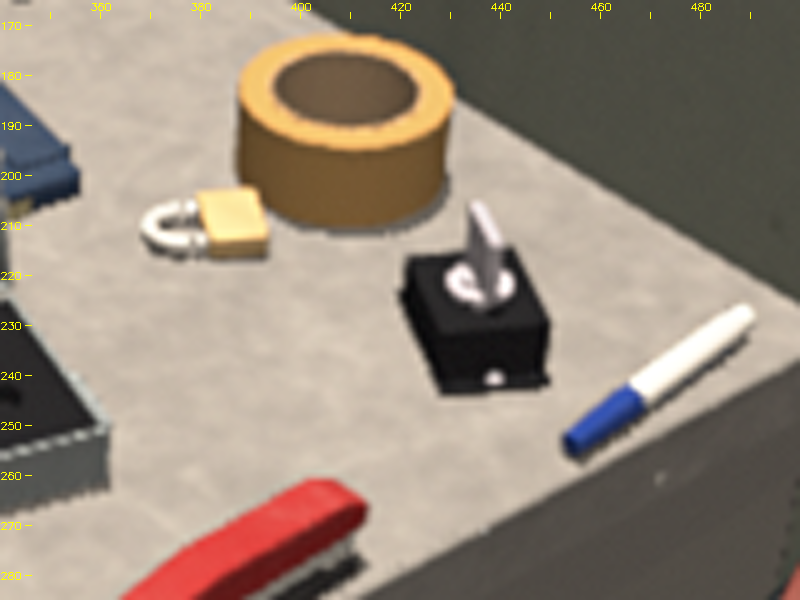

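View pics/b3.png

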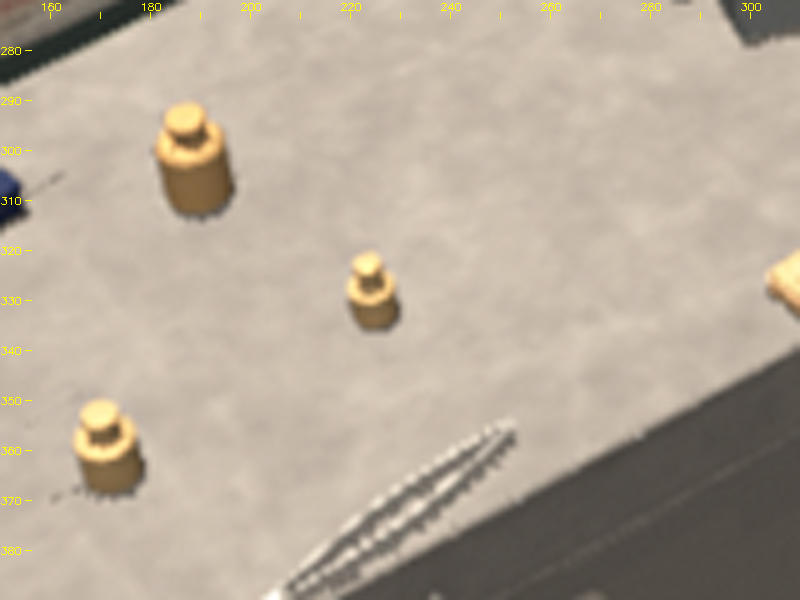

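```bash
python3 - <<'E'
from h import *
P=cams.camera_params("scene")
def p(l,u,v,z): print(l,atz("scene",u,v,z,P).round(1))
p('small top(knob)',223.7,321.5,28); p('small shoulder',224.2,328,18)
p('med',170,353,32);p('large',187,293,41)
p('NL',297.5,267,30);p('NR',361.5,250,30);p('FR',341,221,30);p('FL',281,236,30)
p('NLb',300,279,0);p('NRb',361.5,263,0)
p('slot',304.5,242.7,47);p('sock rim',339.5,244,27)
p('lidtipL',271,189,140)
p('stand TL',421,217,30);p('TR',442,215,30);p('BR',449.5,230,30);p('BL',428,232,30)
p('key collar',435.5,222,34); p('wing a',434.5,206,68); p('wing b',440,213,68)
p('stapler a',405,262,43);p('stapler b',362,293,30)
p('marker',490,227,10);p('marker',454,254,10);p('padlock a',368,211,7);p('padlock b',393,211,7)
p('tag',320,322,10)
E
```

```text
small top(knob) [470.4 248.3  28. ]
small shoulder [464. 252.  18.]
med [454.4 365.4  32. ]
large [571.8 273.7  41. ]
NL [517.5  46.5  30. ]
NR [481.3 -97.4  30. ]
FR [ 594.4 -127.8   30. ]
FL [629.9  15.2  30. ]
NLb [511.7  45.4  -0. ]
NRb [474.5 -92.9  -0. ]
slot [559.1  -0.9  47. ]
sock rim [530.2 -74.5  27. ]
lidtipL [659.2  14.7 140. ]
stand TL [ 494.3 -286.4   30. ]
TR [ 470.7 -331.1   30. ]
BR [ 418.2 -302.3   30. ]
BL [ 442.  -258.3   30. ]
key collar [ 455.8 -294.8   34. ]
wing a [ 470.2 -301.1   68. ]
wing b [ 442.7 -291.1   68. ]
stapler a [ 382.8 -133.6   43. ]
stapler b [373.2 -11.1  30. ]
marker [ 387.6 -407.1   10. ]
marker [ 367.  -267.2   10. ]
padlock a [ 613.4 -225.5    7. ]
padlock b [ 576.6 -274.     7. ]
tag [374.2  92.   10. ]
```

Emit:
carry_out(rows=[[[27,39,0,0,0,0,0],[27,39,0,0,0,0,0],[27,39,0,0,0,0,0],[27,39,0,0,0,0,0],[27,39,0,0,0,0,0],[27,39,0,0,0,0,0],[27,39,0,0,0,0,0],[30,35,0,0,0,0,0],[0,0,0,0,0,0,0]]])

```text
t: 1.05
position: [460.8, -289.0, 231.2]
tcp_rot: [-3.079, -0.602, -0.007]
contact_force: [0.5, 0.2, -0.2]
grip_width: 1.0
```

```bash
python3 - <<'E'
from h import *
import pickle
P=snap("wrist","k1");pickle.dump(P,open("k1.pkl","wb"))
s=robot.read_state();print(s["t"],s["position"],s["tcp_rot"],s["joints"])
E
```

```text
1.1 [ 457.86917848 -293.27405651  231.11965031] [-3.08288418e+00 -5.94142852e-01 -2.29575403e-03] [ 0.56799783  0.44994275 -0.05494465  1.73338665  0.02618015  0.95919257
 -0.68654489]
```

View pics/k1_full.png

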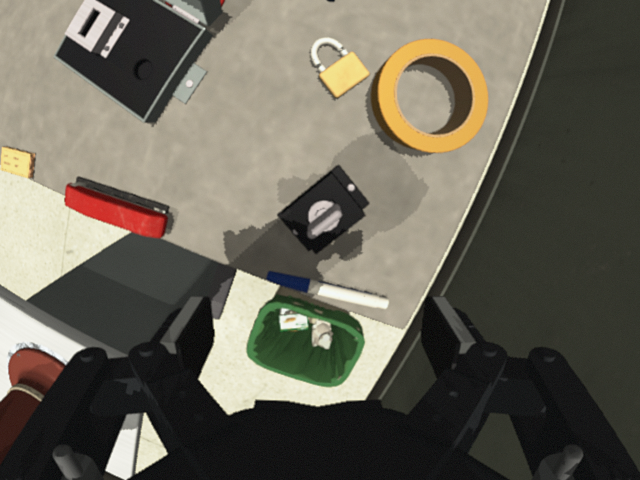

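```bash
python3 - <<'E'
from h import *
cropf('k1',(265,155,385,255),6,'k1c')
cropf('k1',(50,0,210,130),5,'k1d')
E
```

```text
(no output)
```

View pics/k1c.png

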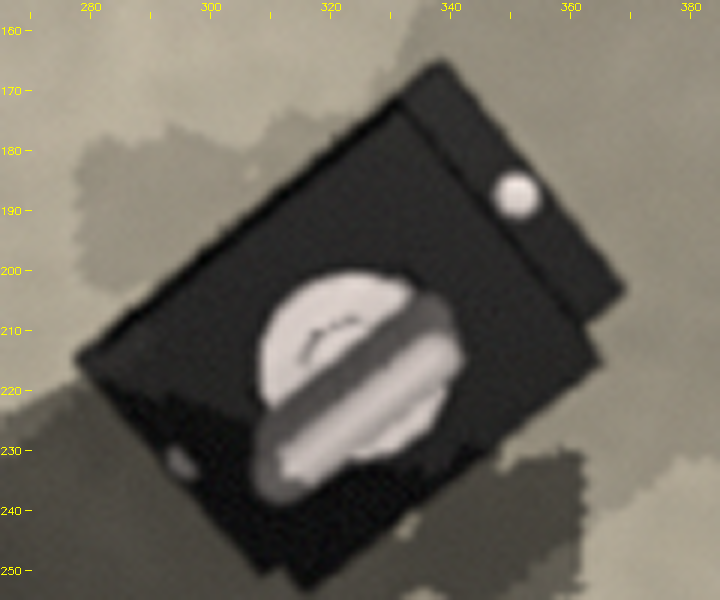

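View pics/k1d.png

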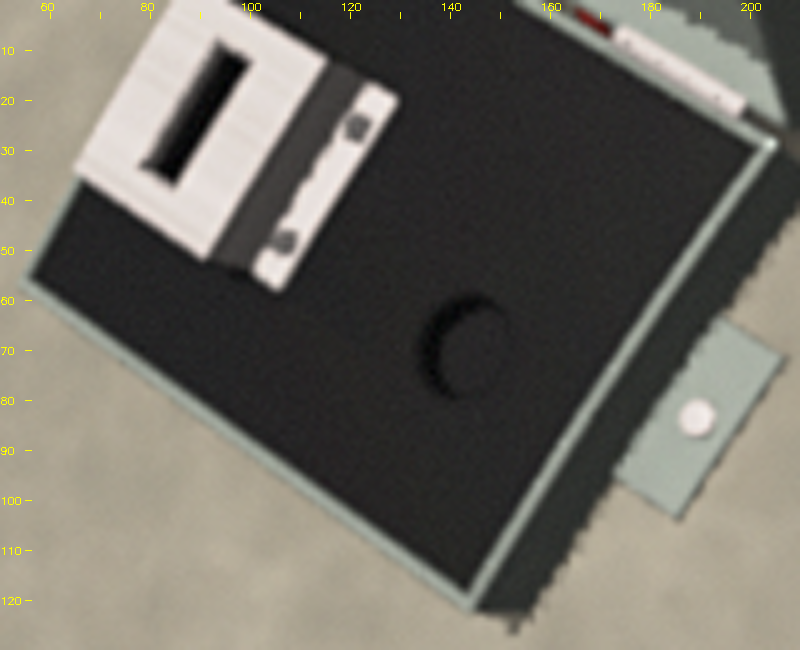

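```bash
python3 - <<'E'
from h import *
import pickle
P=pickle.load(open("k1.pkl","rb"))
def p(l,u,v,z): 
    q=atz("wrist",u,v,z,P); print(l,q.round(1)); return q
az=lambda d: np.degrees(np.arctan2(d[1],d[0])).round(1)
a=p('w1',313,233.5,68);b=p('w2',341,213.5,68);print(np.linalg.norm(b-a),az(b-a),(a+b)/2)
p('collar',324,216,34)
c=[p('s',u,v,30) for u,v in [(278.5,214.5),(331,172),(364.5,215),(316,252.5)]]
print(sum(c)/4,az(c[1]-c[0]),az(c[2]-c[3]), np.linalg.norm(c[1]-c[0]),np.linalg.norm(c[2]-c[1]))
# box
n=[p('b',u,v,30) for u,v in [(54.5,57),(144,121.5),(204,28.5)]]
print(az(n[0]-n[1])-90,az(n[2]-n[1]),np.linalg.norm(n[0]-n[1]),np.linalg.norm(n[2]-n[1]),(n[0]+n[2])/2)
e=p('slot1',82,35,47);f=p('slot2',97,10,47);print(az(f-e),(e+f)/2)
p('sock',143.5,69,27)
E
```

```text
w1 [ 444.6 -290.7   68. ]
w2 [ 469.8 -306.1   68. ]
29.5547995637289 -31.3 [ 457.19245328 -298.4187617    68.        ]
collar [ 455.2 -297.1   34. ]
s [ 439.4 -256.7   30. ]
s [ 495.7 -287.5   30. ]
s [ 469.9 -332.9   30. ]
s [ 417.5 -304.2   30. ]
[ 455.61164031 -295.31674748   30.        ] -28.7 -28.7 64.17778456825516 52.18518539966769
b [514.   44.7  30. ]
b [477.8 -97.   30. ]
b [ 582.1 -123.2   30. ]
-14.299999999999997 -14.1 146.26329095435648 107.50677132122054 [548.04673223 -39.27002747  30.        ]
slot1 [543.8   1.2  47. ]
slot2 [572.3  -6.   47. ]
-14.1 [558.07114538  -2.40886277  47.        ]
sock [527.1 -75.5  27. ]
```

Emit:
carry_out(rows=[[[15,44,0,0,0,0,0],[15,44,0,0,0,0,0],[15,44,0,0,0,0,0],[15,44,0,0,0,0,0],[15,44,0,0,0,0,0],[0,0,0,0,0,0,0],[0,0,0,0,0,0,0]]])

```text
t: 1.8
position: [529.9, -77.9, 231.0]
tcp_rot: [3.086, 0.582, -0.002]
contact_force: [-0.5, -0.1, 0.4]
grip_width: 1.001
```

```bash
python3 - <<'E'
from h import *
import pickle
P=snap("wrist","k2");pickle.dump(P,open("k2.pkl","wb"))
s=robot.read_state();print(s["t"],s["position"],s["tcp_rot"],s["qvel"].round(3))
E
```

```text
1.85 [529.54724714 -79.69441608 231.02104413] [ 3.08670219e+00  5.76886538e-01 -2.18072206e-03] [ 0.027 -0.004  0.021  0.003 -0.001 -0.002 -0.003]
```

View pics/k2_full.png

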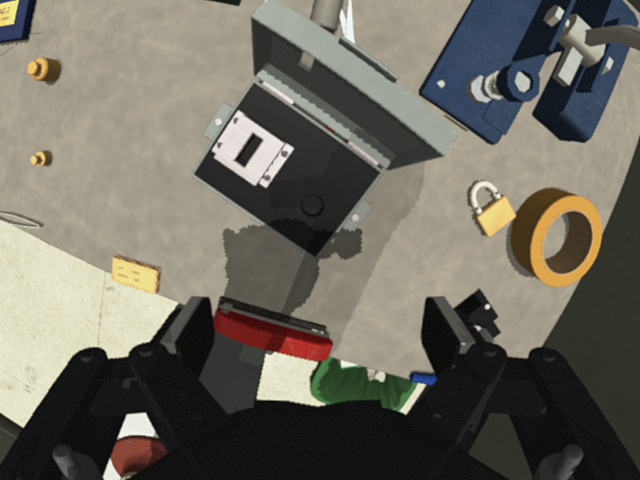

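```bash
python3 - <<'E'
from h import *
cropf('k2',(185,65,395,225),4,'k2c')
cropf('k2',(245,0,485,160),3,'k2d')
E
```

```text
(no output)
```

View pics/k2c.png

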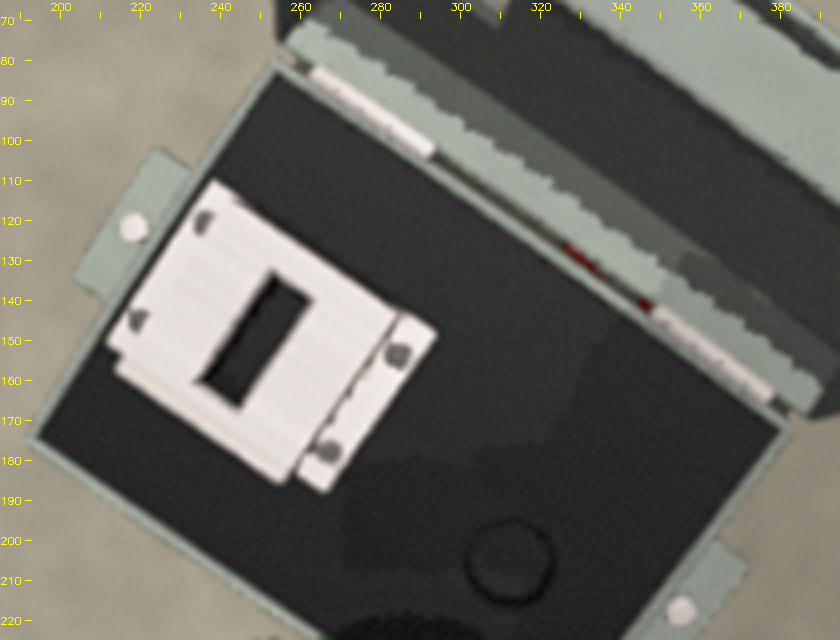

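View pics/k2d.png

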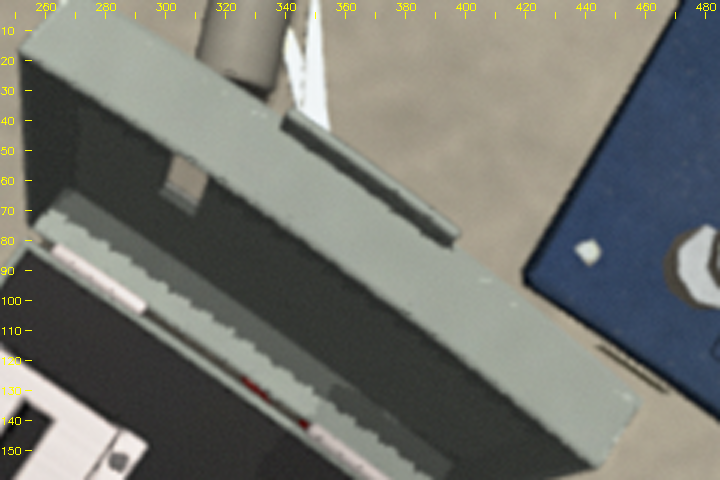

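```bash
python3 - <<'E'
from h import *
from scipy.optimize import least_squares
import pickle
P=pickle.load(open("k2.pkl","rb"))
def p(l,u,v,z): 
    q=atz("wrist",u,v,z,P); print(l,q.round(1)); return q
az=lambda d: np.degrees(np.arctan2(d[1],d[0])).round(1)
sl=[p('slot',*x,47) for x in [(253,133.5),(263,140),(245,167),(234.5,160)]]
print(sum(sl)/4,az(sl[0]-sl[3]),az(sl[1]-sl[2]))
p('sock',312.5,205.5,27)
c=[p('corner',*x,30) for x in [(254.5,81),(382,172.5),(193,174.5)]]
print(az(c[0]-c[1])-90,az(c[0]-c[2]),(c[1]+c[2])/2)
yaw=np.radians(-14.2)
cx=(sum(sl)/4)[:2]-38*np.array([-np.sin(yaw),np.cos(yaw)])
print('box c',cx)
def lid(s,y,n,phi):
    xb=57-s*np.cos(phi)+n*np.sin(phi); z=30+s*np.sin(phi)+n*np.cos(phi)
    X=cx[0]+xb*np.cos(yaw)-y*np.sin(yaw);Y=cx[1]+xb*np.sin(yaw)+y*np.cos(yaw)
    return np.array([X,Y,z])
obs=[((443,155),(115,-77,1)),((253,15),(115,77,1)),((457,134),(115,-77,21))]
f=lambda q:np.concatenate([proj("wrist",lid(*m,q[0]),P)-np.array(o) for o,m in obs])
r=least_squares(f,[1.7]);print(r.x,r.fun.round(1))
print('edge',lid(115,0,21,r.x[0]),lid(123,0,21,r.x[0]))
print('lip',proj("wrist",np.array([lid(115,22,19,r.x[0]),lid(115,-22,19,r.x[0])]),P))
for l,u,v,z in [('pressL',420,92,20),('press front',497,143,20),('column',510,85,100),('torch',325,15,30),('lgW',43,68,20),('smW',40,158,18)]:p(l,u,v,z)
E
```

```text
slot [ 5.731e+02 -3.000e-01  4.700e+01]
slot [570.7 -10.7  47. ]
slot [542.5  -3.7  47. ]
slot [545.2   7.4  47. ]
[557.85736673  -1.83989364  47.        ] -15.5 -14.0
sock [527.3 -73.8  27. ]
corner [618.3  18.5  30. ]
corner [ 581.4 -122.6   30. ]
corner [515.5  45.1  30. ]
-14.700000000000003 -14.5 [548.43054109 -38.72808005  30.        ]
box c [548.53568607 -38.67881694]
[1.81823608] [ 2.8  1.  -3.2  0.6  3.  -1.2]
edge [650.83784413 -64.56524258 136.35403361] [652.73735593 -65.04589296 144.1103749 ]
lip [[337.6923827   41.41891212]
 [394.08072901  82.20607783]]
pressL [ 668.3 -129.    20. ]
press front [ 657.7 -224.4   20. ]
column [ 692.5 -177.6  100. ]
torch [700.2 -18.6  30. ]
lgW [571.  273.8  20. ]
smW [468.7 246.7  18. ]
```

Emit:
carry_out(rows=[[[-8,41,0,0,0,0,0],[-8,41,0,0,0,0,0],[-8,41,0,0,0,0,0],[-8,41,0,0,0,0,0],[-8,41,-20,0,0,0,0],[-8,41,-20,0,0,0,0],[-8,41,-25,0,0,0,0],[-6,39,-25,0,0,0,0],[0,0,0,0,0,0,0],[0,0,0,0,0,0,0]]])

```text
t: 2.85
position: [468.6, 246.5, 140.5]
tcp_rot: [3.086, 0.578, -0.002]
contact_force: [1.0, -0.9, 0.8]
grip_width: 0.999
```

```bash
python3 - <<'E'
from h import *
import pickle
P=snap("wrist","k3");pickle.dump(P,open("k3.pkl","wb"))
s=robot.read_state();print(s["t"],s["position"],s["tcp_rot"],s["qvel"].round(3))
E
```

```text
2.9 [469.47537168 245.46479477 141.24320045] [3.08639383e+00 5.73936407e-01 8.59550112e-05] [ 0.018 -0.021  0.01  -0.002 -0.004 -0.001 -0.002]
```

View pics/k3_full.png

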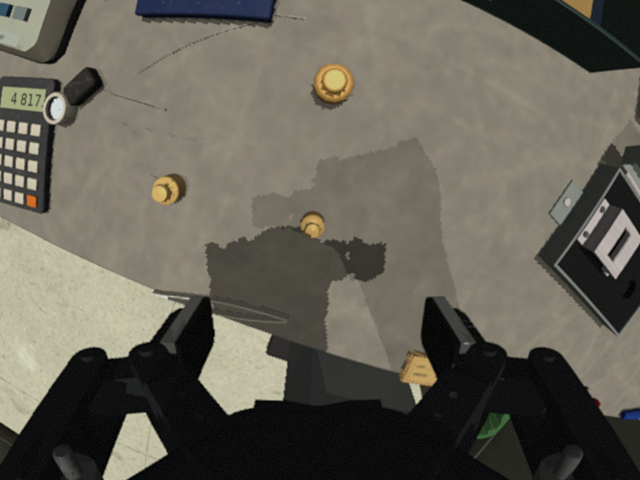

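```bash
python3 - <<'E'
from h import *
import pickle
P=pickle.load(open("k3.pkl","rb"))
cropf('k3',(280,190,345,250),9,'k3c')
for u,v,z in [(313.5,224,18),(311.5,226,28)]: print(atz("wrist",u,v,z,P))
E
```

```text
[469.71624301 249.86718586  18.        ]
[470.3357071  251.53598146  28.        ]
```

View pics/k3c.png

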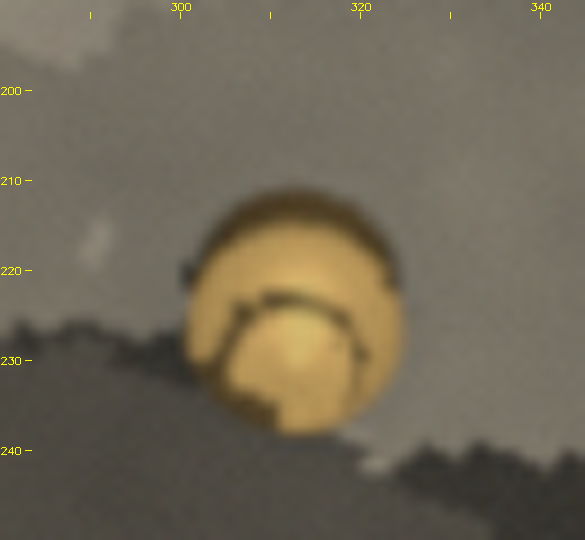

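```bash
python3 - <<'E'
from h import *
import pickle
P=pickle.load(open("k3.pkl","rb"))
for u,v,z in [(312.8,226.3,18),(313,231,28),(301,226,18),(324.5,226,18)]: print(atz("wrist",u,v,z,P))
E
```

```text
[467.8877814  249.71815083  18.        ]
[467.26918986 249.21504042  28.        ]
[464.95353169 257.9388569   18.        ]
[471.22694615 241.73861521  18.        ]
```

Emit:
carry_out(rows=[[[-1,2,-40,0,0,0,0.3],[0,0,-40,0,0,0,0.4],[0,0,0,0,0,0,0.4],[0,0,0,0,0,0,0.4]]])

```text
t: 3.3
position: [468.5, 248.3, 62.1]
tcp_rot: [3.087, 0.575, 0.001]
contact_force: [-0.3, 0.3, 0.7]
grip_width: 0.598
```

```bash
python3 - <<'E'
from h import *
import pickle
for i in range(3):
    P=snap("wrist","k4");s=robot.read_state();print(s["t"],s["position"],s["tcp_rot"],P["extrinsics"][:3,3],s["grip_width"])
pickle.dump(P,open("k4.pkl","wb"))
E
```

```text
3.35 [469.15608016 249.33418472  63.11337083] [-3.08819497 -0.57609654 -0.00508137] [535.81294111 274.49733279 204.83480753] 0.6031848377642782
3.4 [469.29959072 250.00564628  63.5725319 ] [-3.08726691 -0.57704698 -0.00693211] [536.10240121 275.34037519 206.04133499] 0.6052150953971632
3.45 [469.15085557 250.42258578  63.68134137] [-3.08673077 -0.57799231 -0.00738876] [536.07637063 275.92974527 206.60845047] 0.6028904036672964
```

View pics/k4_full.png

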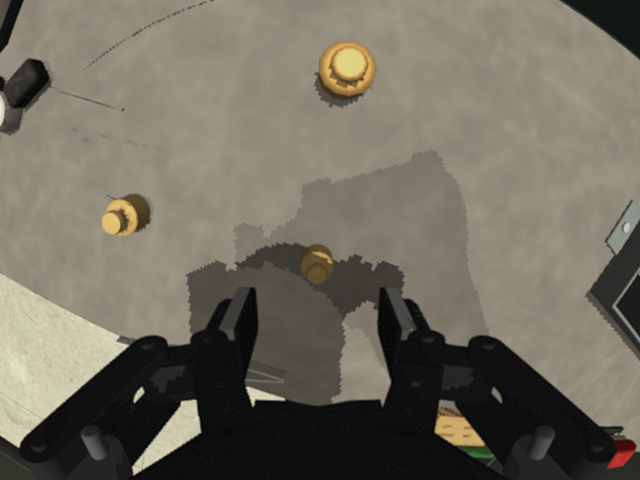

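```bash
python3 - <<'E'
from h import *
import pickle
P=pickle.load(open("k4.pkl","rb"))
cropf('k4',(285,235,350,295),9,'k4c')
print(P["extrinsics"].round(4))
for u,v,z in [(317,272,28),(317,266,18)]: print(atz("wrist",u,v,z,P))
E
```

```text
[[ 3.612000e-01  8.947000e-01  2.628000e-01  5.360764e+02]
 [-9.325000e-01  3.467000e-01  1.011000e-01  2.759297e+02]
 [-7.000000e-04 -2.816000e-01  9.595000e-01  2.066085e+02]
 [ 0.000000e+00  0.000000e+00  0.000000e+00  1.000000e+00]]
[469.06501976 250.29249209  28.        ]
[468.59021496 250.12511637  18.        ]
```

View pics/k4c.png

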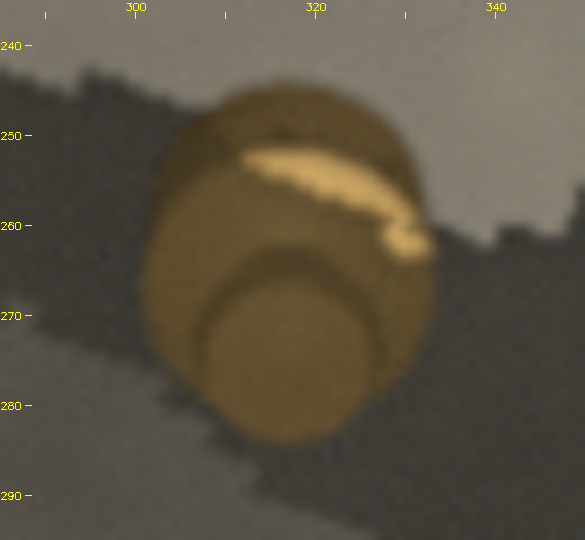

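Emit:
carry_out(rows=[[[-1,0,-30,0,0,0,0.4],[0,0,-22,0,0,0,0.4],[0,0,0,0,0,0,0.6],[0,0,0,0,0,0,0.9],[0,0,0,0,0,0,1.0],[0,0,0,0,0,0,1.0],[0,0,0,0,0,0,1.0]]])

```text
t: 4.15
position: [467.3, 251.2, 11.1]
tcp_rot: [-3.086, -0.581, -0.005]
contact_force: [-0.9, 0.2, 6.4]
grip_width: 0.155
```

```bash
python3 - <<'E'
from h import *
import pickle
P=snap("wrist","k5",(240,180,400,300),5);s=robot.read_state();print(s["t"],s["position"],s["tcp_rot"],s["grip_width"],s["contact_force"])
E
```

```text
4.2 [467.28866903 251.15607932  11.08597341] [-3.08625675 -0.58040804 -0.00513333] 0.15395302066987543 [-0.84199424  0.0574967   7.05361797]
```

View pics/k5.png

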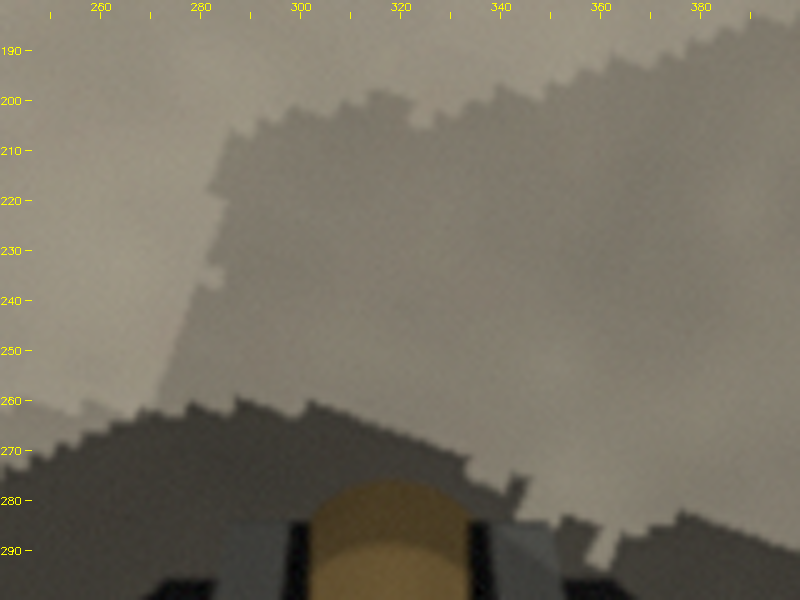

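Emit:
carry_out(rows=[[[0,0,20,0,0,0,1.0],[0,0,40,0,0,0,1.0],[0,0,40,0,0,0,1.0],[0,0,0,0,0,0,1.0],[0,0,0,0,0,0,1.0]]])

```text
t: 4.7
position: [466.7, 250.6, 110.6]
tcp_rot: [-3.087, -0.58, -0.004]
contact_force: [0.3, -0.8, -0.1]
grip_width: 0.153
```

```bash
python3 - <<'E'
from h import *
import pickle
P=snap("wrist","k6",(240,230,400,350),5);s=robot.read_state();print(s["t"],s["position"],s["tcp_rot"],s["grip_width"],s["contact_force"])
snap("side","k6s",(240,200,360,320),6);snap("scene","k6t",(160,220,280,320),6)
E
```

```text
4.75 [465.81526026 250.10138539 109.34516015] [ 3.08733445e+00  5.80494931e-01 -1.77328689e-04] 0.1513676339952646 [ 0.62353959  0.28095419 -1.22694242]
```

View pics/k6.png

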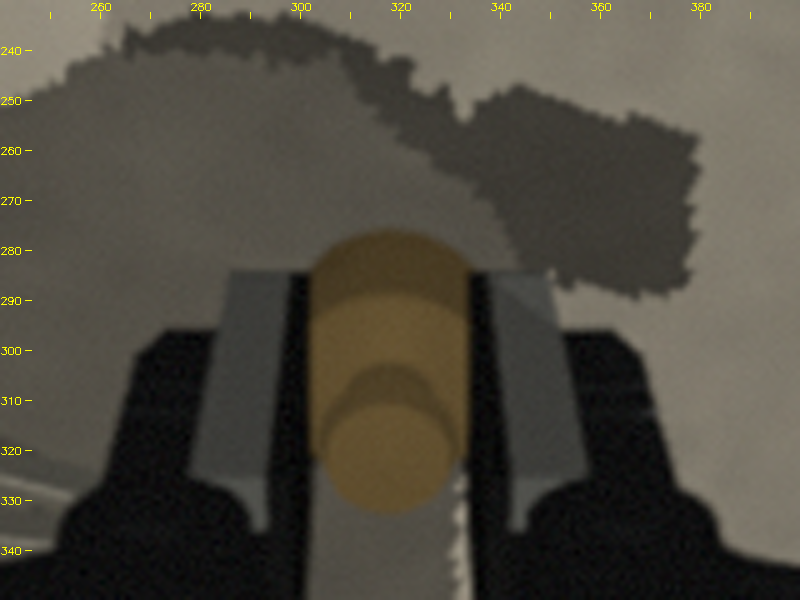

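View pics/k6s.png

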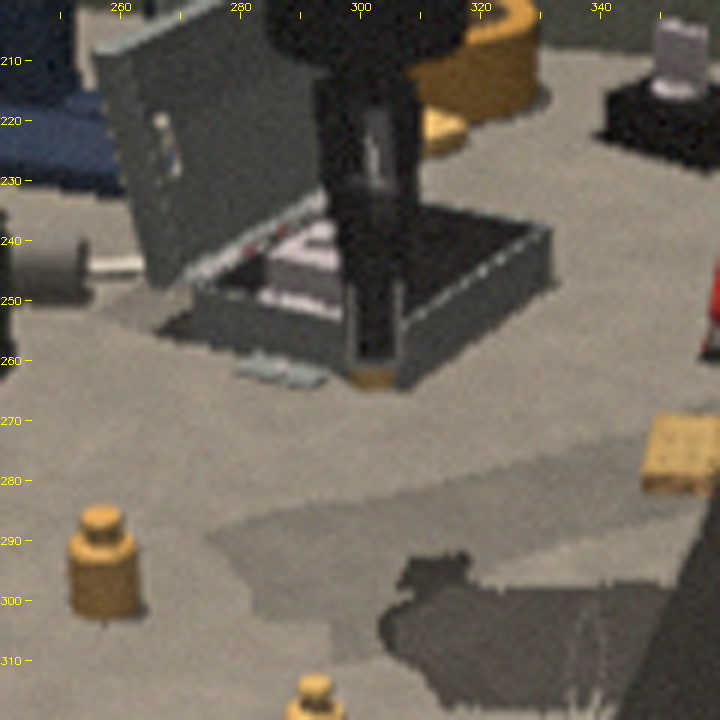

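View pics/k6t.png

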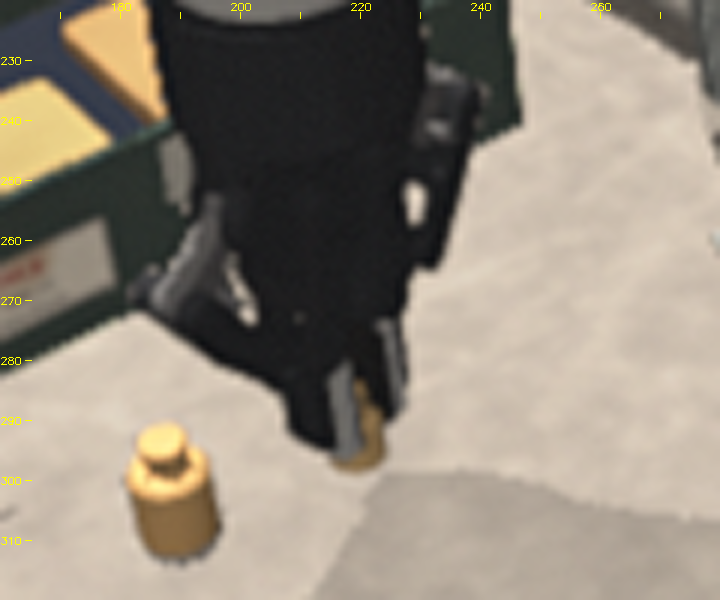

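```bash
python3 - <<'E'
from h import *
P=cams.camera_params("wrist");s=robot.read_state();t=s["position"];Rm=R.from_rotvec(s["tcp_rot"]).as_matrix()
for z in (-20,-17,-15,-12,-10,0,5,11):  # tool-z offset
    print(z,proj("wrist",t+Rm@np.array([0,0,z]),P).round(1), proj("wrist",t+Rm@np.array([9,0,z]),P).round(1))
E
```

```text
-20 [317.7 326.2] [317.7 305.3]
-17 [317.7 322.3] [317.7 301.7]
-15 [317.7 319.7] [317.7 299.3]
-12 [317.7 316.1] [317.7 295.9]
-10 [317.7 313.7] [317.7 293.7]
0 [317.7 302.6] [317.7 283.4]
5 [317.7 297.5] [317.7 278.8]
11 [317.7 291.7] [317.7 273.5]
```

Emit:
carry_out(rows=[[[8,-41,0,0,0,0,1.0],[8,-41,0,0,0,0,1.0],[8,-41,0,0,0,0,1.0],[8,-41,0,0,0,0,1.0],[8,-41,0,0,0,0,1.0],[8,-41,0,0,0,0,1.0],[8,-41,0,0,0,0,1.0],[5,-38,-30,0,0,0,1.0],[0,0,-30,0,0,0,1.0],[0,0,0,0,0,0,1.0]]])

```text
t: 5.85
position: [523.0, -75.9, 44.8]
tcp_rot: [-3.086, -0.575, 0.017]
contact_force: [-0.1, 0.3, -1.4]
grip_width: 0.152
```

```bash
python3 - <<'E'
from h import *
import pickle
P=snap("wrist","k7",(220,190,420,340),4);s=robot.read_state();print(s["t"],s["position"],s["tcp_rot"],s["grip_width"],s["contact_force"])
pickle.dump((P,s),open("k7.pkl","wb"))
E
```

```text
5.9 [524.71639    -74.17682576  46.81085077] [-3.0848757  -0.57985705  0.01050621] 0.1489024815237729 [-0.28358528 -0.37263009 -1.18009707]
```

View pics/k7_full.png

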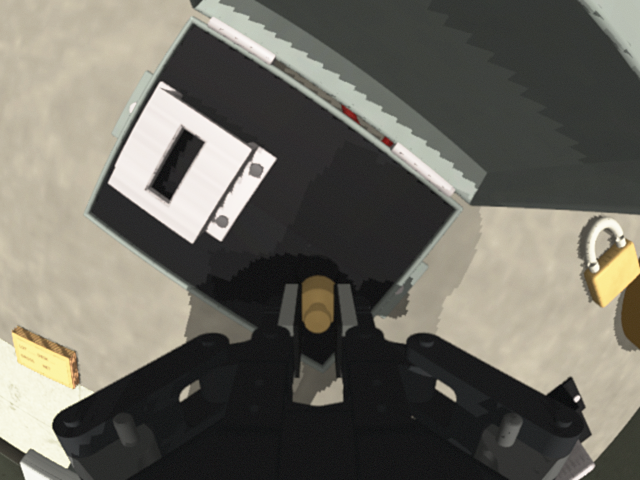

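View pics/k7.png

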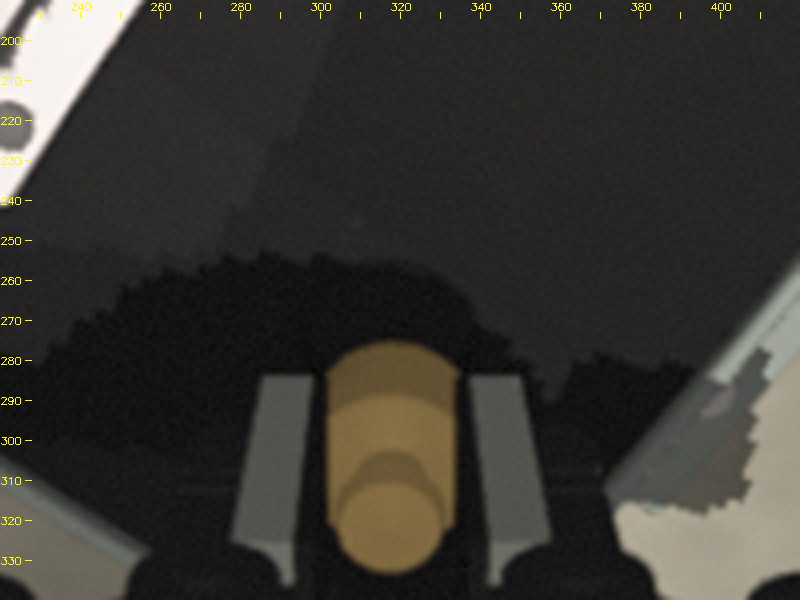

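Emit:
carry_out(rows=[[[0,0,0,0,0,0,1.0],[0,0,0,0,0,0,1.0],[0,0,0,0,0,0,1.0]]])

```text
t: 6.2
position: [528.0, -73.5, 50.6]
tcp_rot: [3.087, 0.584, 0.004]
contact_force: [0.5, 0.3, -0.8]
grip_width: 0.152
```

```bash
python3 - <<'E'
from h import *
import pickle
P=snap("wrist","k8",(80,10,280,160),4);s=robot.read_state();print(s["t"],s["position"],s["tcp_rot"],s["qvel"].round(3))
cropf('k8',(80,130,280,280),4,'k8b'); cropf('k8',(380,140,500,230),6,'k8c')
pickle.dump((P,s),open("k8.pkl","wb"))
E
```

```text
6.25 [527.90922688 -73.76434812  50.44915588] [3.08665881 0.58297074 0.00341438] [ 0.005  0.005  0.005  0.001 -0.    -0.001  0.   ]
```

View pics/k8.png

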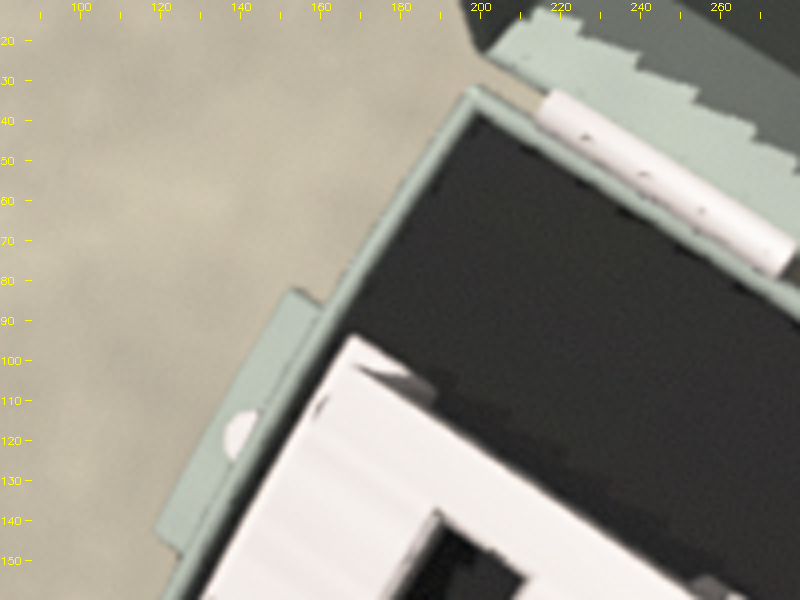

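View pics/k8b.png

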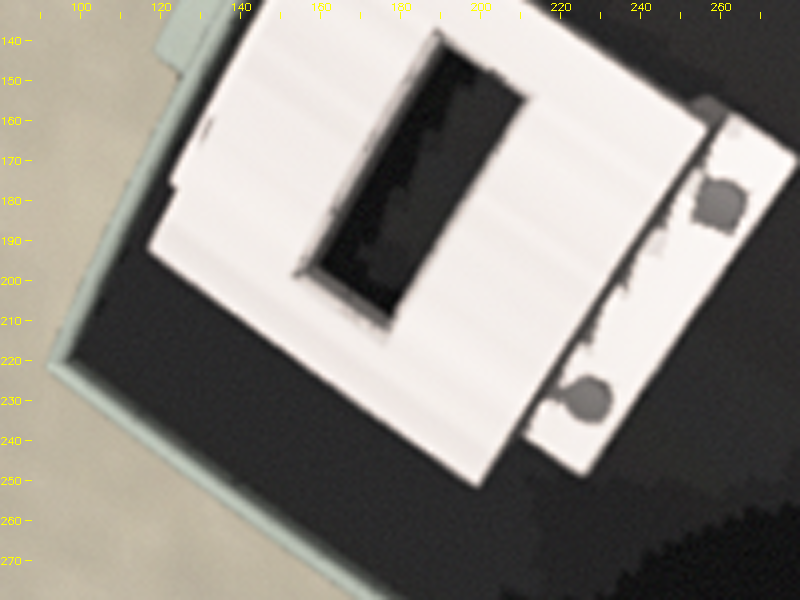

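View pics/k8c.png

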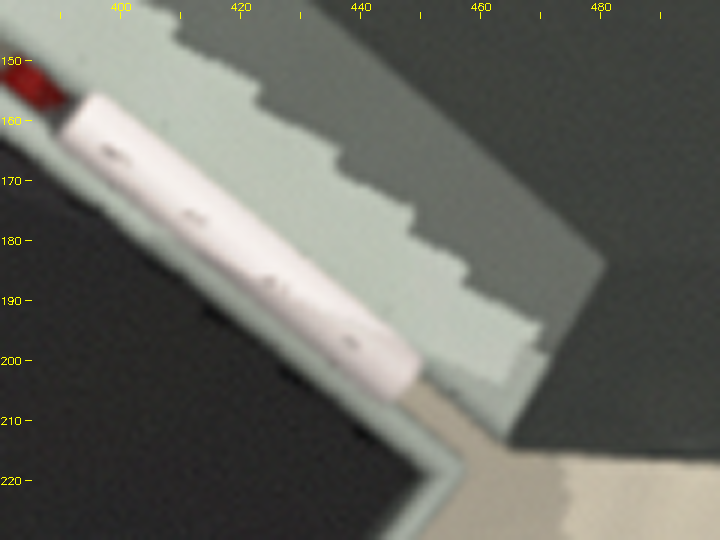

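```bash
cat >> h.py <<'E'
from scipy.optimize import least_squares
def fitbox(obs,P,x0=(548.6,-38.9,-14.3)):
    """obs: [((u,v),(xb,yb,z))]"""
    def w(m,q):
        a=np.radians(q[2]); return [q[0]+m[0]*np.cos(a)-m[1]*np.sin(a),q[1]+m[0]*np.sin(a)+m[1]*np.cos(a),m[2]]
    f=lambda q:np.concatenate([proj("wrist",np.array(w(m,q)),P)-np.array(o) for o,m in obs])
    r=least_squares(f,x0,loss="soft_l1"); return r.x,r.fun.reshape(-1,2).round(1),w
E
python3 - <<'E'
from h import *
import pickle
P,s=pickle.load(open("k8.pkl","rb"))
obs=[((189.5,138),(15,43.75,47)),((211,154.5),(15,32.25,47)),((154.5,198),(-15,43.75,47)),((177,213),(-15,32.25,47)),
((199,251),(-23,15,47)),((117,192),(-23,61,47)),((257,162),(23,15,47)),
((198,32),(55,75,30)),((92.5,221),(-55,75,30)),((457,218),(55,-75,30))]
x,res,w=fitbox(obs,P);print(x);print(res)
print('sock',w((-12,-40,27),x),'slot',w((0,38,47),x),s["position"])
E
```

```text
[548.44593055 -38.19178435 -14.55498153]
[[-0.2  0.8]
 [ 0.5 -0.3]
 [ 0.2  0.4]
 [-1.4  0.4]
 [ 0.1 -0.3]
 [ 0.4 -0.4]
 [ 0.  -0.2]
 [-0.4 -3. ]
 [-2.8  0.7]
 [ 2.7  0.5]]
sock [np.float64(526.7786901561208), np.float64(-73.89235428151459), 27] slot [np.float64(557.9956699474013), np.float64(-1.4113210886110608), 47] [527.90922688 -73.76434812  50.44915588]
```

Emit:
carry_out(rows=[[[-0.5,0,-6,0,0,0,1.0],[0,0,-6,0,0,0,1.0],[0,0,-3,0,0,0,1.0],[0,0,0,0,0,0,1.0],[0,0,0,0,0,0,1.0]]])

```text
t: 6.75
position: [526.5, -74.6, 34.1]
tcp_rot: [-3.087, -0.581, 0.001]
contact_force: [0.1, 0.3, -1.3]
grip_width: 0.153
```

```bash
python3 - <<'E'
from h import *
P=snap("wrist","k9",(240,220,400,340),5);s=robot.read_state();print(s["t"],s["position"],s["tcp_rot"],s["contact_force"])
E
```

```text
6.8 [526.59472265 -74.58947607  34.20878289] [-3.08737657e+00 -5.80594564e-01  4.10014057e-04] [-0.79296243  0.5964156  -0.5918419 ]
```

View pics/k9.png

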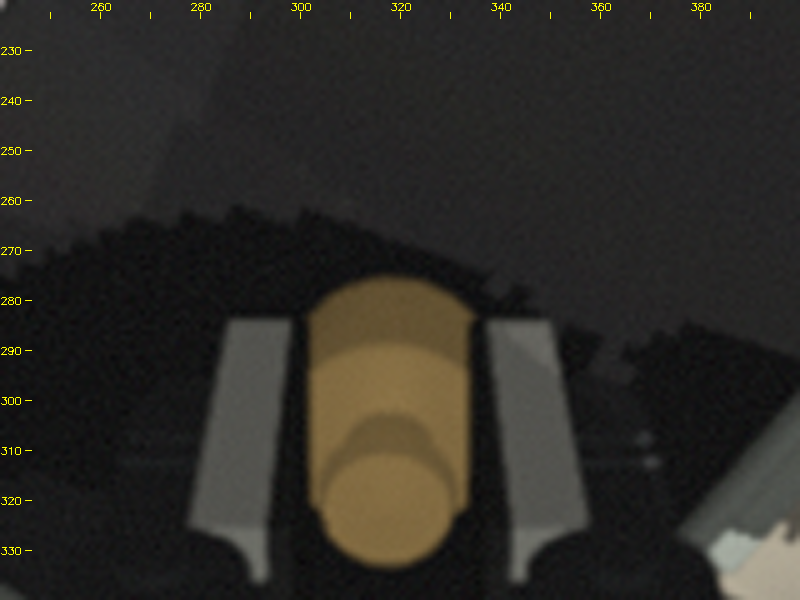

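Emit:
carry_out(rows=[[[0,0,-2,0,0,0,1.0],[0,0,-2,0,0,0,1.0],[0,0,0,0,0,0,1.0],[0,0,0,0,0,0,1.0]]])

```text
t: 7.2
position: [526.6, -74.5, 30.2]
tcp_rot: [-3.087, -0.581, 0.0]
contact_force: [0.4, -0.4, -0.2]
grip_width: 0.152
```

```bash
python3 - <<'E'
from h import *
P=snap("wrist","k10",(240,220,400,340),5);s=robot.read_state();print(s["t"],s["position"],s["tcp_rot"],s["contact_force"],s["wrist_torque"])
E
```

```text
7.25 [526.64228993 -74.57585682  30.31198677] [-3.08739608e+00 -5.80637563e-01 -2.50009832e-05] [-0.78717307 -0.3958735  -0.55345924] [0.03901169 0.05416697 0.01120347]
```

View pics/k10.png

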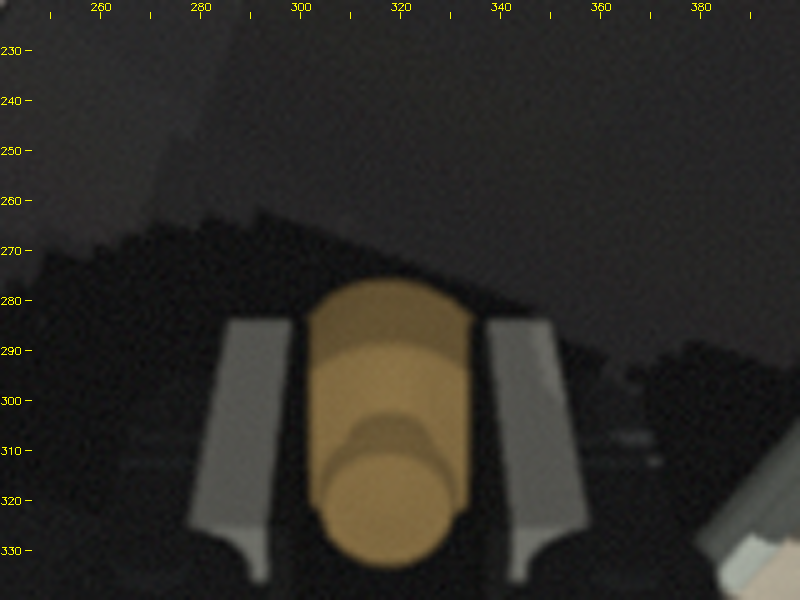

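```bash
python3 - <<'E'
from h import *
snap("side","k11s",(250,200,350,280),8);snap("scene","k11t",(280,190,400,280),6)
E
```

```text
(no output)
```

View pics/k11s.png

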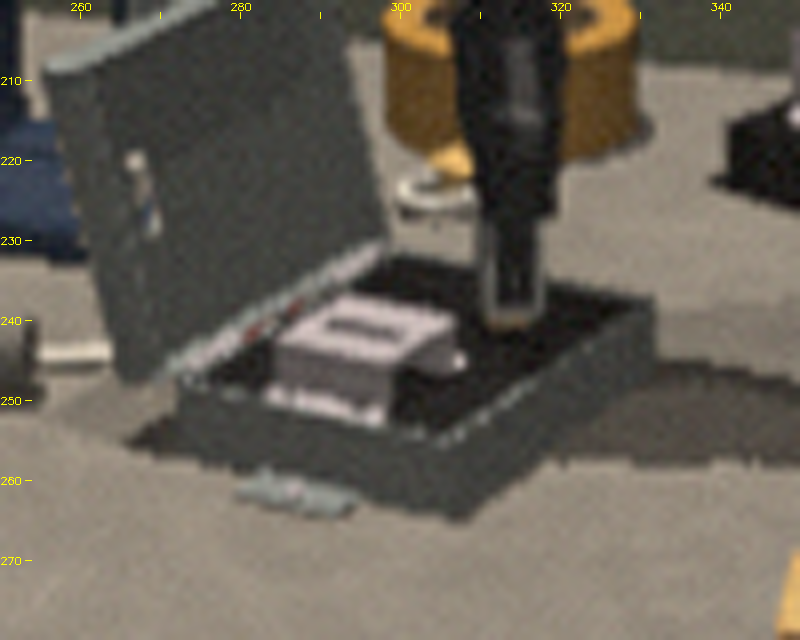

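View pics/k11t.png

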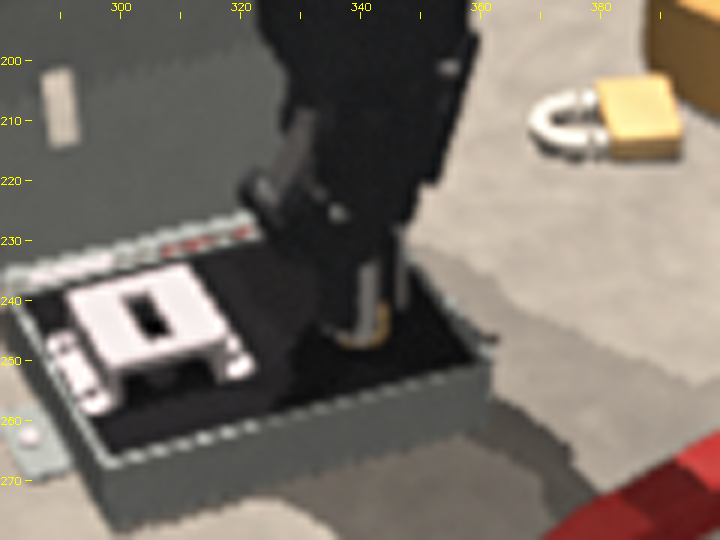

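Emit:
carry_out(rows=[[[0,0,0,0,0,0,0.7],[0,0,0,0,0,0,0.6],[0,0,0,0,0,0,0.6],[0,0,30,0,0,0,0.6],[0,0,40,0,0,0,0.6],[0,0,0,0,0,0,1.0],[0,0,0,0,0,0,1.0]]])

```text
t: 8.05
position: [527.2, -74.7, 101.2]
tcp_rot: [3.087, 0.58, 0.003]
contact_force: [-0.5, -0.8, -0.6]
grip_width: 0.062
```

```bash
python3 - <<'E'
from h import *
import pickle
P=snap("wrist","k12",(270,210,370,310),6);s=robot.read_state();print(s["t"],s["position"],s["tcp_rot"],s["contact_force"],s["grip_width"])
pickle.dump((P,s),open("k12.pkl","wb"))
E
```

```text
8.1 [526.21789482 -74.59095732 100.12329547] [-3.08739627e+00 -5.80700268e-01  7.02786334e-04] [-0.63856636  0.22617643  0.13958312] 0.0007167455435888742
```

View pics/k12_full.png

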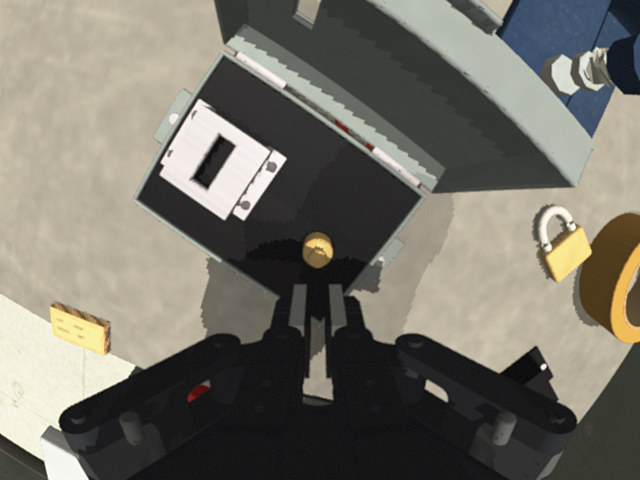

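View pics/k12.png

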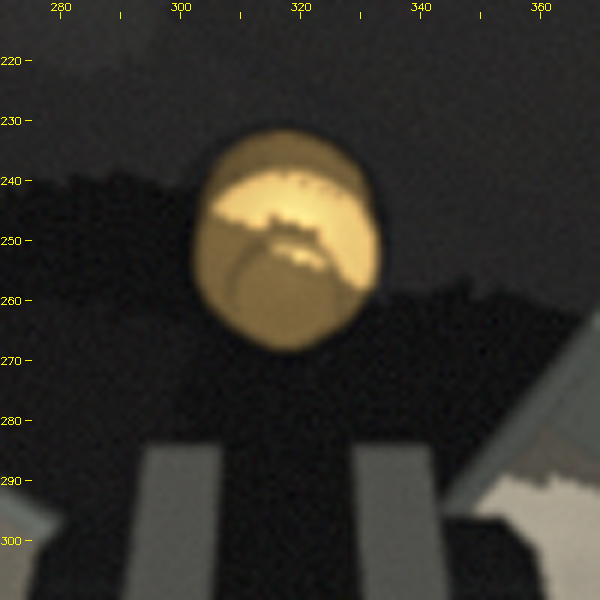

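```bash
python3 - <<'E'
from h import *
import pickle
P,s=pickle.load(open("k12.pkl","rb"))
d=R.from_rotvec(s["tcp_rot"]).as_matrix()[:,0]
# shoulder diameter -> height: left/right extent px 302.3..333
c=np.array([526.8,-74.6,0])
y=np.array([d[1],-d[0],0])
for zb in (17,20,24,27):
    q=lambda o:proj("wrist",c+o,P).round(1)
    z=np.array([0,0,1.])
    print(zb,'shL',q(y*9+z*(zb+18)),'shR',q(-y*9+z*(zb+18)),'shfront',q(d*9+z*(zb+18)),'knob',q(z*(zb+28)),'insertfront',q(d*9+z*27), 'shback',q(-d*9+z*(zb+18)))
obs=None
E
```

```text
17 shL [332.3 252.8] shR [302.1 252.8] shfront [317.2 238.4] knob [317.2 258.6] insertfront [317.2 234.5] shback [317.2 266.9]
20 shL [332.5 254.5] shR [301.9 254.5] shfront [317.2 239.9] knob [317.2 260.4] insertfront [317.2 234.5] shback [317.2 268.8]
24 shL [332.8 256.8] shR [301.6 256.8] shfront [317.2 241.9] knob [317.2 262.9] insertfront [317.2 234.5] shback [317.2 271.3]
27 shL [333.  258.6] shR [301.4 258.6] shfront [317.2 243.5] knob [317.2 264.8] insertfront [317.2 234.5] shback [317.2 273.2]
```

```bash
python3 - <<'E'
from h import *
o1,d1=ray("scene",335,92);o2,d2=ray("side",270,135)
A=np.stack([d1,-d2],1);k=np.linalg.lstsq(A,o2-o1,rcond=None)[0];print('ball',o1+d1*k[0],o2+d2*k[1])
for u,v,z in [(243,238,0),(245,215,60),(210,130,180)]:print(atz("scene",u,v,z))
o1,d1=ray("scene",209,128);o2,d2=ray("side",198,173)
A=np.stack([d1,-d2],1);k=np.linalg.lstsq(A,o2-o1,rcond=None)[0];print('case lid corner',o1+d1*k[0],o2+d2*k[1])
o1,d1=ray("scene",345,150);o2,d2=ray("side",270,180)
A=np.stack([d1,-d2],1);k=np.linalg.lstsq(A,o2-o1,rcond=None)[0];print('press head',o1+d1*k[0],o2+d2*k[1])
E
```

```text
ball [ 685.64336444 -179.41328571  301.89595835] [ 684.68908494 -179.35132053  300.05462187]
[711.43613534  69.81570368   0.        ]
[711.88077649  57.77360851  60.        ]
[917.23354599  22.63689355 180.        ]
case lid corner [798.46138873  77.00818705 249.46326149] [796.49913279  77.14794428 245.68347395]
press head [ 697.3165334  -217.95806303  140.97512675] [ 703.62792399 -218.69015942  150.83073922]
```

Emit:
carry_out(rows=[[[0,0,45,0,0,0,1.0],[0,0,45,0,0,0,1.0],[39,7,0,0,0,0,1.0],[39,7,0,0,0,0,1.0],[39,7,0,0,0,0,1.0],[39,6,0,0,0,0,1.0],[0,0,0,0,0,0,1.0],[0,0,0,0,0,0,1.0],[0,0,0,0,0,0,1.0]]])

```text
t: 9.0
position: [681.1, -48.1, 188.9]
tcp_rot: [-3.087, -0.58, 0.006]
contact_force: [-1.0, -0.2, -0.1]
grip_width: 0.002
```

```bash
python3 - <<'E'
from h import *
P=snap("wrist","k13");s=robot.read_state();print(s["t"],s["position"],s["tcp_rot"],s["contact_force"],s["grip_width"])
snap("scene","k13t",(240,100,440,260),4)
E
```

```text
9.05 [681.19287089 -48.20286569 189.56518039] [ 3.08758621  0.57977336 -0.00410825] [0.45223398 0.30849661 0.31493353] -0.000839643712069552
```

View pics/k13_full.png

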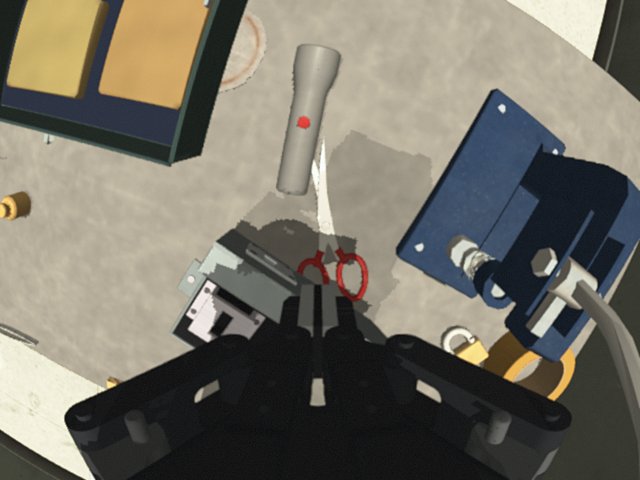

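View pics/k13t.png

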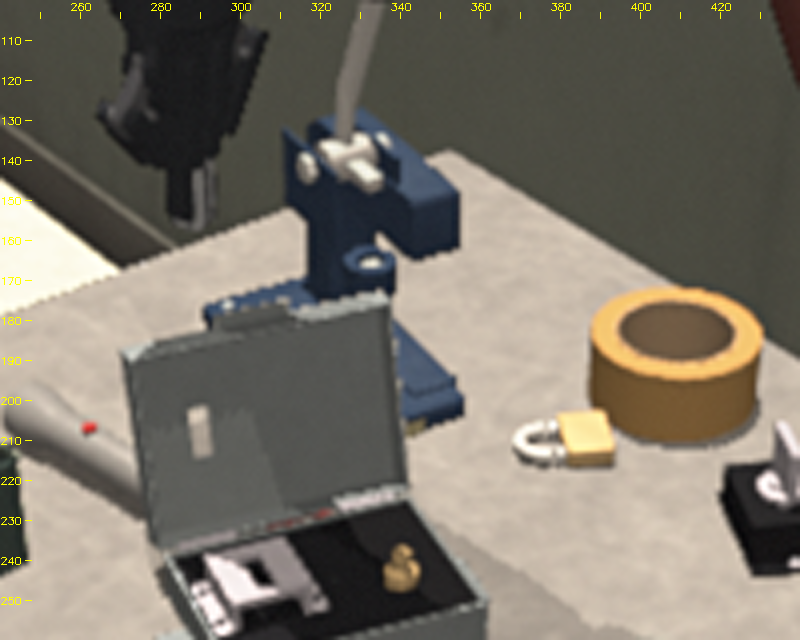

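Emit:
carry_out(rows=[[[0,0,-30,0,0,0,1.0],[0,0,-35,0,0,0,1.0],[0,0,0,0,0,0,1.0],[0,0,0,0,0,0,1.0]]])

```text
t: 9.5
position: [682.2, -47.9, 125.7]
tcp_rot: [-3.087, -0.58, 0.001]
contact_force: [0.0, -0.6, -0.1]
grip_width: -0.003
```

```bash
python3 - <<'E'
from h import *
P=snap("wrist","k14");s=robot.read_state();print(s["t"],s["position"],s["contact_force"])
def tgt(phi,sc,r,yb=22):
    # tcp: contact s=sc on outer face, tcp r outward of it along -? keep finger radius r
    yaw=np.radians(-14.4);c=np.array([548.5,-38.8])
    n=21+r
    xb=57-sc*np.cos(phi)+n*np.sin(phi); z=30+sc*np.sin(phi)+n*np.cos(phi)
    return np.array([c[0]+xb*np.cos(yaw)-yb*np.sin(yaw),c[1]+xb*np.sin(yaw)+yb*np.cos(yaw),z])
for ph in np.arange(1.9,-0.01,-0.2): print(round(ph,2),tgt(ph,95,12*np.sin(ph)**1 if ph<1.57 else 12).round(0))
E
```

```text
9.55 [683.41211944 -47.81705973 127.12020147] [-0.11553681  0.8242582   0.5543016 ]
1.9 [669. -47. 109.]
1.7 [653. -43. 120.]
1.5 [635. -38. 127.]
1.3 [615. -33. 130.]
1.1 [595. -28. 129.]
0.9 [575. -23. 123.]
0.7 [557. -18. 113.]
0.5 [541. -14.  99.]
0.3 [528. -11.  82.]
0.1 [520.  -9.  62.]
```

View pics/k14_full.png

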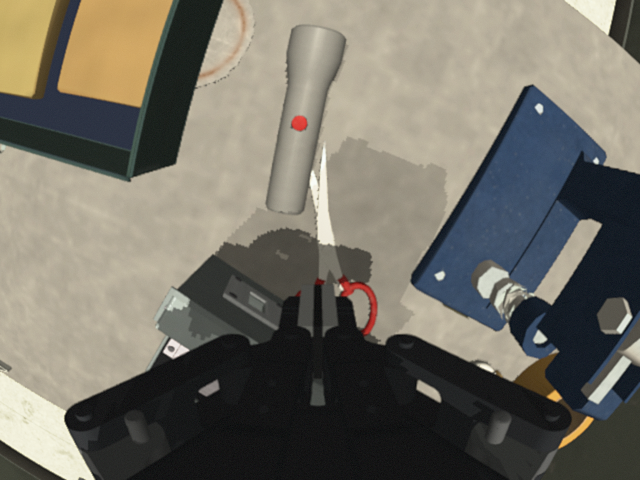

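Emit:
carry_out(rows=[[[-15,1,-2,0,0,0,1.0],[-14,2,-3,0,0,0,1.0],[-19,3,6,0,0,0,1.0],[-20,2,3,0,0,0,1.0],[-21,3,-1,0,0,0,1.0],[-20,3,-6,0,0,0,1.0],[-20,2,-10,0,0,0,1.0],[0,0,0,0,0,0,1.0]]])

```text
t: 10.35
position: [552.1, -31.2, 113.8]
tcp_rot: [3.087, 0.582, -0.001]
contact_force: [-0.5, -0.5, -0.5]
grip_width: -0.0
```

```bash
python3 - <<'E'
from h import *
s=robot.read_state();print(s["t"],s["position"],s["contact_force"])
snap("scene","k15t",(240,140,440,290),4)
E
```

```text
10.35 [552.12888657 -31.21381519 113.83498203] [-0.51638421 -0.49828606 -0.51715563]
```

View pics/k15t.png

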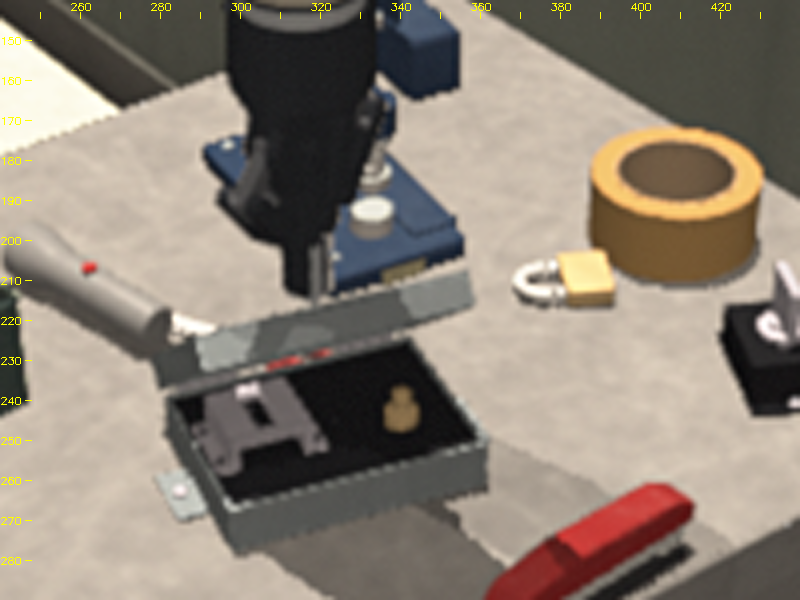

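Emit:
carry_out(rows=[[[-16,2,-14,0,0,0,1.0],[-14,1,-19,0,0,0,1.0],[-8,1,-16,0,0,0,1.0],[0,0,-6,0,0,0,1.0],[0,0,-3,0,0,0,1.0],[0,0,0,0,0,0,1.0]]])

```text
t: 11.0
position: [517.6, -27.7, 54.8]
tcp_rot: [3.087, 0.58, 0.004]
contact_force: [-0.2, 0.9, 0.4]
grip_width: -0.002
```

```bash
python3 - <<'E'
from h import *
s=robot.read_state();print(s["t"],s["position"],s["contact_force"])
snap("scene","k16t",(240,140,440,290),4)
E
```

```text
11.0 [517.56144399 -27.72250207  54.83005608] [-0.24476035  0.85667844  0.44026096]
```

View pics/k16t.png

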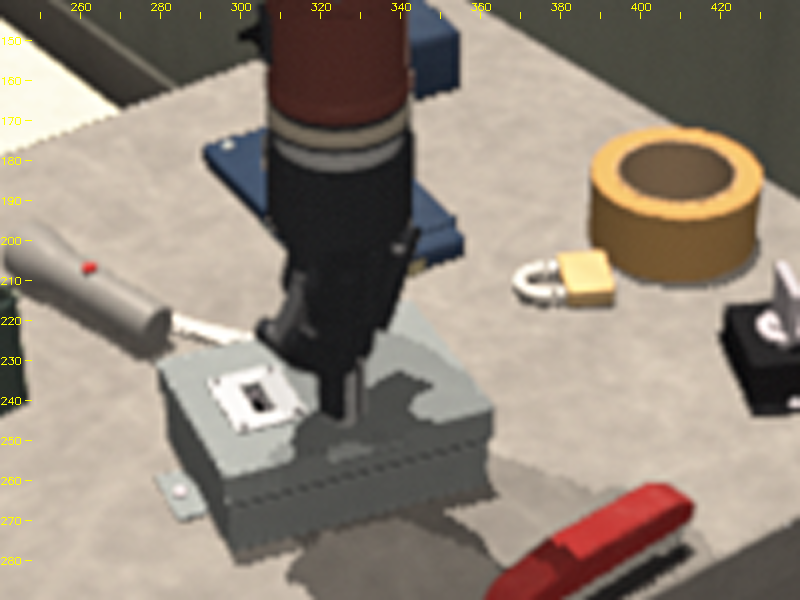

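Emit:
carry_out(rows=[[[-5,0,-3,0,0,0,1.0],[0,0,-2,0,0,0,1.0],[0,0,-1,0,0,0,1.0],[0,0,0,0,0,0,1.0]]])

```text
t: 11.45
position: [511.0, -27.7, 50.9]
tcp_rot: [3.086, 0.58, 0.003]
contact_force: [-4.1, -0.7, 18.2]
grip_width: 0.002
```

Emit:
carry_out(rows=[[[0,0,20,0,0,0,1.0],[0,-5,40,0,0,0,0.5],[0,-10,40,0,0,0,0.2],[0,0,20,0,0,0,0.2],[0,0,0,0,0,0,0.2],[0,0,0,0,0,0,0.2],[0,0,0,0,0,0,0.2]]])

```text
t: 12.15
position: [509.5, -42.4, 167.1]
tcp_rot: [-3.087, -0.581, 0.004]
contact_force: [0.6, -0.2, 0.5]
grip_width: 0.802
```

```bash
python3 - <<'E'
from h import *
import pickle
P=snap("wrist","k17");s=robot.read_state();print(s["t"],s["position"],s["contact_force"],s["qvel"].round(3))
pickle.dump((P,s),open("k17.pkl","wb"))
E
```

```text
12.2 [509.53040258 -42.36076604 166.90480828] [-0.72467641 -0.17767333 -0.1557817 ] [-0.001  0.003  0.    -0.005  0.    -0.001 -0.   ]
```

View pics/k17_full.png

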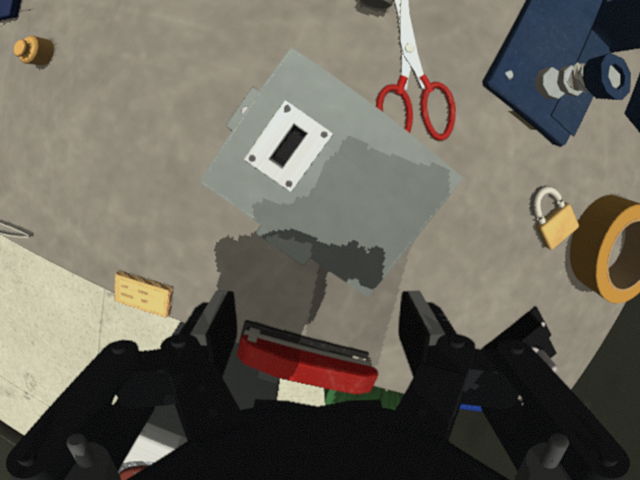

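```bash
python3 - <<'E'
from h import *
cropf('k17',(235,90,345,200),6,'k17c')
E
```

```text
(no output)
```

View pics/k17c.png

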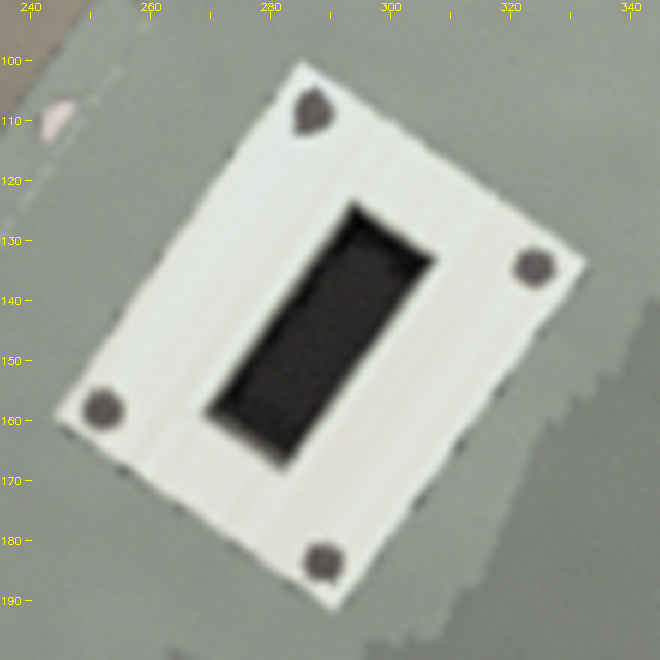

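```bash
python3 - <<'E'
from h import *
import pickle
P,s=pickle.load(open("k17.pkl","rb"))
for zz in (53,):
  obs=[((293.5,123.5),(15,43.75,zz)),((307.5,133.5),(15,32.25,zz)),((269,159),(-15,43.75,zz)),((282,168.5),(-15,32.25,zz)),
  ((285,100),(25,58,zz)),((333,134),(25,18,zz)),((244,159),(-25,58,zz)),((290.5,191.5),(-25,18,zz))]
  x,res,w=fitbox(obs,P);print(x);print(res)
  print('slot',w((0,38,47),x))
E
```

```text
[548.10428453 -38.16593956 -14.69254965]
[[ 0.2  0.1]
 [-0.1 -0.2]
 [-0.4 -0. ]
 [ 0.1 -0. ]
 [ 0.3  0. ]
 [-0.1 -0.2]
 [-0.   0.1]
 [ 0.   0.2]]
slot [np.float64(557.742306816131), np.float64(-1.4085113833250915), 47]
```

Emit:
carry_out(rows=[[[-9,-42,-3,0,0,-8.4,0.2],[-9,-42,-3,0,0,-8.4,0.2],[-9,-42,-3,0,0,-8.4,0.2],[-9,-42,-3,0,0,-8.4,0.2],[-9,-42,-3,0,0,-8.4,0.2],[-9,-43,-3,0,0,-8.4,0.2],[0,0,0,0,0,0,0.4],[0,0,0,0,0,0,0.4],[0,0,0,0,0,0,0.4]]])

```text
t: 13.1
position: [456.9, -293.6, 149.4]
tcp_rot: [-3.04, 0.784, 0.003]
contact_force: [0.6, 0.0, 0.5]
grip_width: 0.599
```

```bash
python3 - <<'E'
from h import *
import pickle
P=snap("wrist","k18",(240,170,400,290),5);s=robot.read_state();print(s["t"],s["position"],s["tcp_rot"],s["joints"].round(2),s["qvel"].round(3))
print(np.degrees(2*np.arctan2(s["tcp_rot"][1],s["tcp_rot"][0])))
pickle.dump((P,s),open("k18.pkl","wb"))
E
```

```text
13.15 [ 457.17721354 -293.40034134  149.65044905] [-3.04050505e+00  7.83310984e-01  1.89013521e-03] [ 0.5   0.55  0.05  1.83 -0.04  0.76 -1.5 ] [-0.005 -0.009  0.001 -0.004  0.002  0.001 -0.002]
331.10660616707145
```

View pics/k18.png

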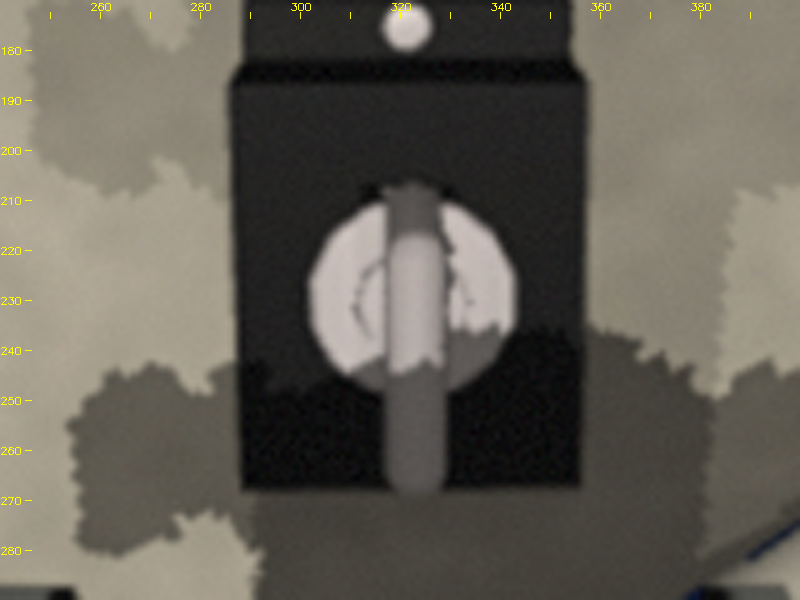

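```bash
python3 - <<'E'
from h import *
import pickle
P,s=pickle.load(open("k18.pkl","rb"));t=s["position"];Rm=R.from_rotvec(s["tcp_rot"]).as_matrix()
for l,u,v,z in [('wing',323,242.5,68),('w1',323,217,68),('w2',323,268,68),('collar',322.5,228.5,34),('TL',286.5,187,30),('TR',357,186,30),('BR',356,267,30),('BL',288,268,30)]:
    q=atz("wrist",u,v,z,P);print(l,q.round(1),'tool',(Rm.T@(q-t)).round(1))
E
```

```text
wing [ 456.  -297.4   68. ] tool [ 1.   4.2 81.6]
w1 [ 470.6 -305.4   68. ] tool [17.6  4.1 81.6]
w2 [ 440.8 -289.1   68. ] tool [-16.3   4.2  81.7]
collar [ 455.7 -297.3   34. ] tool [  0.8   4.3 115.6]
TL [ 494.1 -289.1   30. ] tool [ 30.5 -21.4 119.6]
TR [ 470.5 -333.6   30. ] tool [ 31.2  28.9 119.6]
BR [ 415.8 -304.6   30. ] tool [-30.6  29.9 119.7]
BL [ 440.1 -259.    30. ] tool [-31.4 -21.7 119.7]
```

Emit:
carry_out(rows=[[[-1.2,-4,-30,0,0,0,0.4],[0,0,-40,0,0,0,0.4],[0,0,0,0,0,0,0.4],[0,0,-20,0,0,0,0.4],[0,0,-17,0,0,0,0.4],[0,0,0,0,0,0,0.4],[0,0,0,0,0,0,0.4]]])

```text
t: 13.85
position: [456.4, -299.1, 44.6]
tcp_rot: [-3.041, 0.787, -0.002]
contact_force: [-0.2, 0.5, 0.0]
grip_width: 0.598
```

```bash
python3 - <<'E'
from h import *
import pickle
P=snap("wrist","k19",(240,210,400,330),5);s=robot.read_state();print(s["t"],s["position"],s["tcp_rot"],s["contact_force"],s["qvel"].round(3))
E
```

```text
13.9 [ 456.6369456  -299.5231629    44.86904223] [ 3.04097106 -0.7874374   0.00388983] [ 0.33161107 -0.51403964  0.73299822] [ 0.004 -0.006  0.004 -0.003 -0.    -0.008 -0.   ]
```

View pics/k19.png

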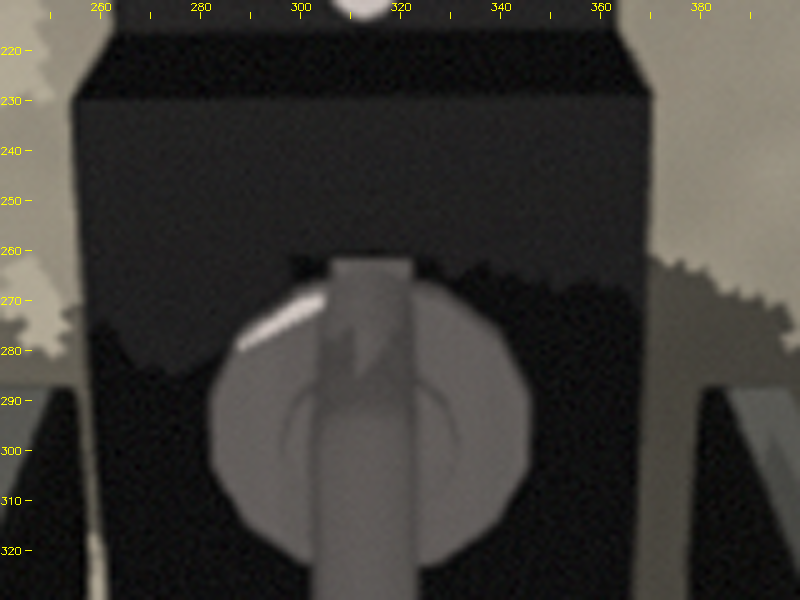

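Emit:
carry_out(rows=[[[0.7,1.2,-2,0,0,0,0.5],[0,0,0,0,0,0,0.7],[0,0,0,0,0,0,0.9],[0,0,0,0,0,0,1.0],[0,0,0,0,0,0,1.0],[0,0,0,0,0,0,1.0],[0,0,0,0,0,0,1.0]]])

```text
t: 14.6
position: [456.5, -298.6, 41.8]
tcp_rot: [3.041, -0.789, 0.002]
contact_force: [-0.4, 0.2, 5.3]
grip_width: 0.077
```

```bash
python3 - <<'E'
from h import *
import pickle
P=snap("wrist","k20",(240,210,400,330),5);s=robot.read_state();print(s["t"],s["position"],s["tcp_rot"],s["contact_force"],s["wrist_torque"],s["grip_width"])
E
```

```text
14.65 [ 456.51755845 -298.54513048   41.85003547] [ 3.04073225e+00 -7.89074655e-01  1.61939961e-03] [-0.41756604  0.63370389  6.34526754] [0.1777047  0.05146443 0.0121907 ] 0.08059293101086108
```

View pics/k20.png

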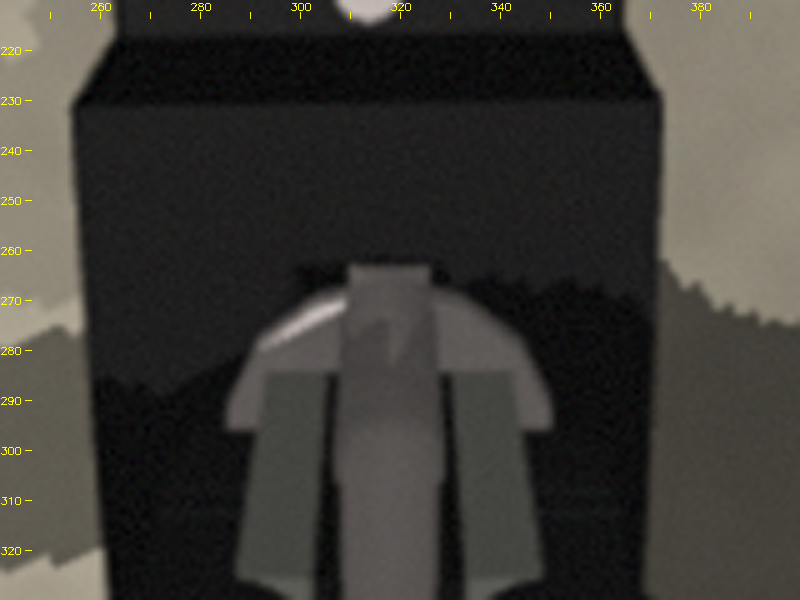

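Emit:
carry_out(rows=[[[0,0,20,0,0,0,1.0],[0,0,35,0,0,0,1.0],[0,0,35,0,0,0,1.0],[0,0,0,0,0,0,1.0],[0,0,0,0,0,0,1.0],[0,0,0,0,0,0,1.0]]])

```text
t: 15.25
position: [455.0, -297.6, 129.8]
tcp_rot: [-3.04, 0.789, 0.005]
contact_force: [0.1, -0.0, -2.3]
grip_width: 0.08
```

```bash
python3 - <<'E'
from h import *
import pickle
P=snap("wrist","k21",(240,240,400,360),5);s=robot.read_state();print(s["t"],s["position"],s["tcp_rot"],s["contact_force"],s["wrist_torque"],s["grip_width"])
pickle.dump((P,s),open("k21.pkl","wb"))
snap("scene","k21t",(390,160,480,250),7)
E
```

```text
15.3 [ 454.96765575 -297.5939877   129.630915  ] [-3.03973595  0.78878569  0.00573974] [ 0.36396424 -0.06611518 -0.52987394] [ 0.02153004 -0.02951098 -0.06315961] 0.08180006044836935
```

View pics/k21.png

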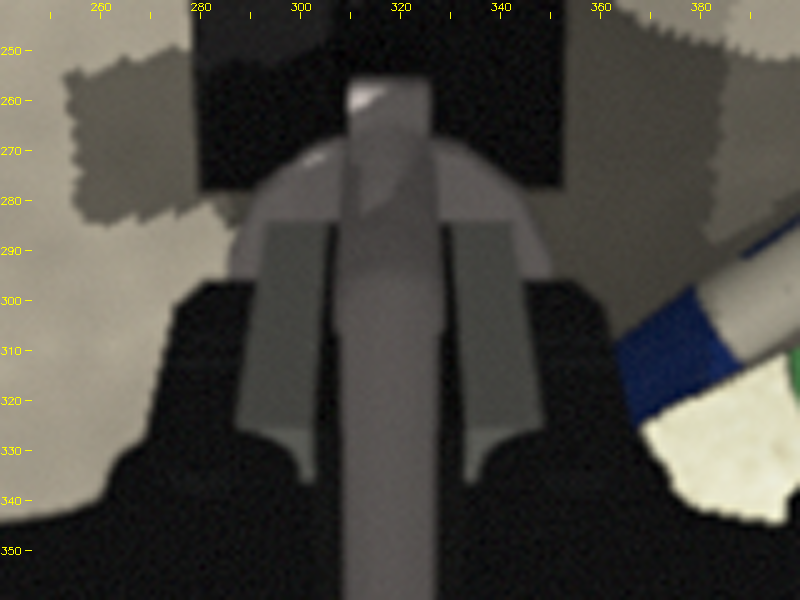

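View pics/k21t.png

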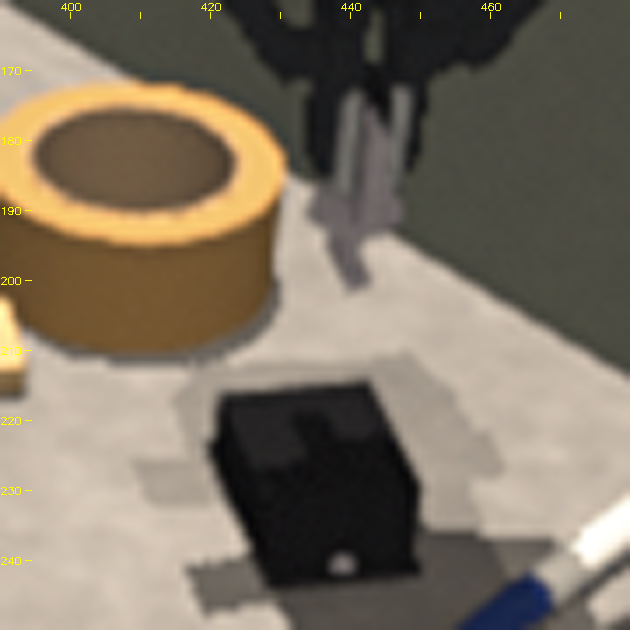

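```bash
python3 - <<'E'
from h import *
import pickle
P,s=pickle.load(open("k21.pkl","rb"));t=s["position"];Rm=R.from_rotvec(s["tcp_rot"]).as_matrix()
q=lambda *a:proj("wrist",t+Rm@np.array(a),P).round(1)
for dx in (-2,-1,0,1,2): print(dx,'bar bottom',q(13+dx,-4,33.5),q(13+dx,4,33.5),'bar top edge',q(13+dx,0,26.5),'collar bottom',q(15+dx,0,12),'collar top',q(15+dx,0,8))
E
```

```text
-2 bar bottom [308.8 252.7] [324.7 252.7] bar top edge [316.8 257.5] collar bottom [316.7 264.3] collar top [316.7 267.6]
-1 bar bottom [308.8 250.9] [324.8 250.9] bar top edge [316.8 255.5] collar bottom [316.7 262.2] collar top [316.7 265.5]
0 bar bottom [308.8 249. ] [324.8 249. ] bar top edge [316.8 253.6] collar bottom [316.7 260.1] collar top [316.7 263.3]
1 bar bottom [308.8 247.1] [324.8 247.1] bar top edge [316.8 251.6] collar bottom [316.7 258. ] collar top [316.7 261.2]
2 bar bottom [308.8 245.2] [324.8 245.2] bar top edge [316.8 249.7] collar bottom [316.7 255.9] collar top [316.7 259. ]
```

Emit:
carry_out(rows=[[[13,37,0,0,0,1.8,1.0],[13,37,0,0,0,1.8,1.0],[13,37,0,0,0,1.8,1.0],[13,37,0,0,0,1.8,1.0],[13,37,0,0,0,1.8,1.0],[13,37,0,0,0,1.8,1.0],[13,37,-10,0,0,1.8,1.0],[13,37,-15,0,0,1.8,1.0],[0,0,0,0,0,0,1.0],[0,0,0,0,0,0,1.0]]])

```text
t: 16.35
position: [559.3, -1.0, 104.6]
tcp_rot: [3.116, -0.397, -0.005]
contact_force: [-0.5, -0.2, -0.8]
grip_width: 0.08
```

Emit:
carry_out(rows=[[[0,0,0,0,0,0,1.0],[0,0,0,0,0,0,1.0]]])

```text
t: 16.55
position: [559.8, -4.4, 106.3]
tcp_rot: [3.114, -0.406, -0.0]
contact_force: [0.1, 0.6, -0.7]
grip_width: 0.084
```

```bash
python3 - <<'E'
from h import *
import pickle
P=snap("wrist","k22",(240,220,400,340),5);s=robot.read_state();print(s["t"],s["position"],s["tcp_rot"],s["contact_force"],s["joints"].round(2))
print(np.degrees(2*np.arctan2(s["tcp_rot"][1],s["tcp_rot"][0])))
pickle.dump((P,s),open("k22.pkl","wb"))
E
```

```text
16.6 [559.96723638  -4.24822754 106.4436417 ] [ 3.11431692e+00 -4.06235755e-01  3.34147824e-04] [-0.02588889  0.374586   -0.87659098] [-0.04  0.63  0.01  1.83 -0.01  0.69 -1.85]
-14.863557801585042
```

View pics/k22.png

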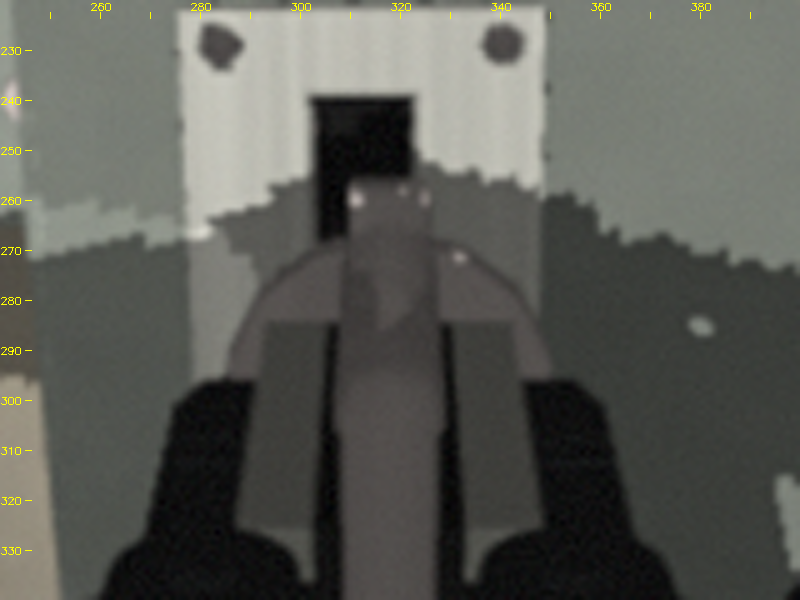

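```bash
python3 - <<'E'
from h import *
import pickle
P,s=pickle.load(open("k22.pkl","rb"));t=s["position"];Rm=R.from_rotvec(s["tcp_rot"]).as_matrix()
for l,u,v,z in [('slotL',302.5,239.5,53),('slotR',322.5,239.5,53),('plL',275.5,222,53),('plR',348.5,221.5,53),('barL',310,255.8,t[2]-33.5),('barR',326,255.8,t[2]-33.5)]:
    q=atz("wrist",u,v,z,P);print(l,q.round(1),(Rm.T@(q-t)).round(2))
E
```

```text
slotL [5.733e+02 2.000e-01 5.300e+01] [11.74 -7.81 53.44]
slotR [570.5 -10.4  53. ] [11.74  3.23 53.45]
plL [586.8  11.9  53. ] [ 21.75 -22.49  53.43]
plR [576.8 -26.7  53. ] [22.   17.38 53.47]
barL [569.8  -3.5  72.9] [ 9.33 -3.31 33.5 ]
barR [567.8 -11.2  72.9] [ 9.32  4.74 33.51]
```

Emit:
carry_out(rows=[[[1.2,2.9,0,0,0,0,1.0],[0,0,-8,0,0,0,1.0],[0,0,-7,0,0,0,1.0],[0,0,0,0,0,0,1.0],[0,0,0,0,0,0,1.0],[0,0,0,0,0,0,1.0]]])

```text
t: 17.2
position: [561.4, 0.5, 91.3]
tcp_rot: [-3.116, 0.402, -0.0]
contact_force: [-0.2, -0.3, -1.2]
grip_width: 0.085
```

```bash
python3 - <<'E'
from h import *
import pickle
P=snap("wrist","k23",(260,220,380,310),6);s=robot.read_state();print(s["t"],s["position"],s["tcp_rot"],s["contact_force"],s["qvel"].round(3))
pickle.dump((P,s),open("k23.pkl","wb"))
E
```

```text
17.25 [5.61531205e+02 5.20806797e-01 9.14211105e+01] [-3.11572482e+00  4.01748494e-01 -7.01315597e-04] [ 0.28140057 -0.0165194  -0.82629262] [ 0.001 -0.004 -0.    -0.001  0.001  0.    -0.001]
```

View pics/k23.png

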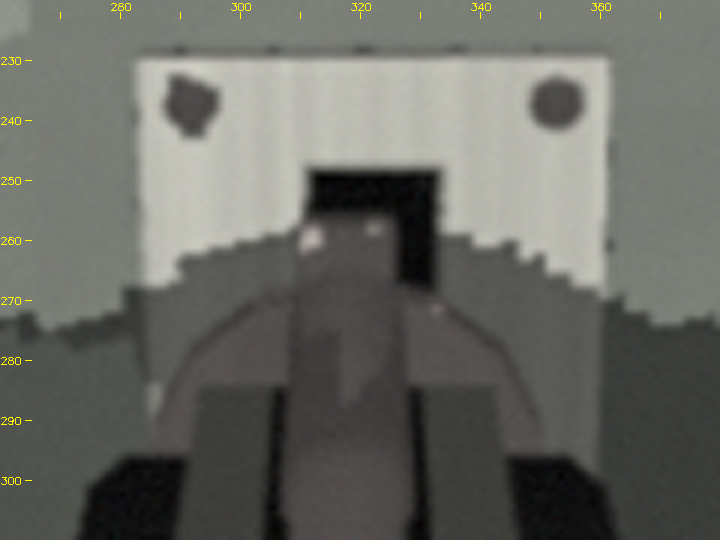

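```bash
python3 - <<'E'
from h import *
import pickle
P,s=pickle.load(open("k23.pkl","rb"));t=s["position"];Rm=R.from_rotvec(s["tcp_rot"]).as_matrix()
for l,u,v,z in [('slotL',311.3,248,53),('slotR',333,248,53),('plL',282.3,229.5,53),('plR',361.5,229.5,53),('barL',309.7,255.8,t[2]-33.5),('barR',326,255.8,t[2]-33.5)]:
    q=atz("wrist",u,v,z,P);print(l,q.round(1),(Rm.T@(q-t)).round(2))
print(Rm.round(3))
E
```

```text
slotL [5.737e+02 4.000e-01 5.300e+01] [11.81 -2.92 38.43]
slotR [570.9 -10.4  53. ] [11.81  8.22 38.43]
plL [587.  12.  53.] [ 21.68 -17.59  38.43]
plR [576.8 -26.9  53. ] [21.69 22.61 38.43]
barL [571.5   1.7  57.9] [ 9.32 -3.66 33.5 ]
barR [569.4  -6.2  57.9] [ 9.32  4.54 33.5 ]
[[ 0.967 -0.254  0.   ]
 [-0.254 -0.967  0.   ]
 [ 0.    -0.    -1.   ]]
```

Emit:
carry_out(rows=[[[-0.1,-2.1,0,0,0,0,1.0],[0,0,0,0,0,0,1.0],[0,0,0,0,0,0,1.0],[0,0,0,0,0,0,1.0],[0,0,0,0,0,0,1.0]]])

```text
t: 17.75
position: [561.3, -1.5, 91.3]
tcp_rot: [-3.116, 0.402, -0.0]
contact_force: [0.5, -0.3, -0.6]
grip_width: 0.08
```

```bash
python3 - <<'E'
from h import *
import pickle
P=snap("wrist","k24",(260,220,380,310),6);s=robot.read_state();print(s["t"],s["position"],s["tcp_rot"],s["contact_force"],s["qvel"].round(3))
pickle.dump((P,s),open("k24.pkl","wb"))
E
```

```text
17.8 [561.24851429  -1.50943063  91.30293243] [-3.11568649e+00  4.01767957e-01 -5.33768367e-05] [ 0.04908407 -0.29672749 -1.70543337] [-0.001  0.001  0.001  0.001  0.    -0.001 -0.   ]
```

View pics/k24.png

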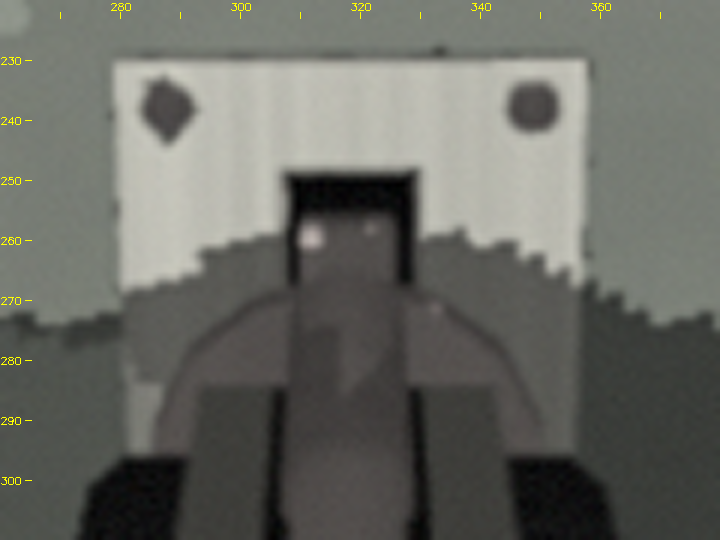

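Emit:
carry_out(rows=[[[0,0,-3,0,0,0,1.0],[0,0,-3,0,0,0,1.0],[0,0,-2,0,0,0,1.0],[0,0,0,0,0,0,1.0],[0,0,0,0,0,0,1.0]]])

```text
t: 18.3
position: [561.2, -1.5, 83.2]
tcp_rot: [-3.116, 0.402, 0.0]
contact_force: [-0.0, -0.1, -0.7]
grip_width: 0.076
```

```bash
python3 - <<'E'
from h import *
import pickle
P=snap("wrist","k25",(260,220,380,310),6);s=robot.read_state();print(s["t"],s["position"],s["tcp_rot"],s["contact_force"],s["wrist_torque"])
pickle.dump((P,s),open("k25.pkl","wb"))
E
```

```text
18.35 [561.27542464  -1.55196242  83.25696868] [-3.11572469e+00  4.01807787e-01 -3.82014416e-05] [ 0.38483381 -1.37389651 -0.84704243] [-0.02509655 -0.06512109 -0.04022362]
```

View pics/k25.png

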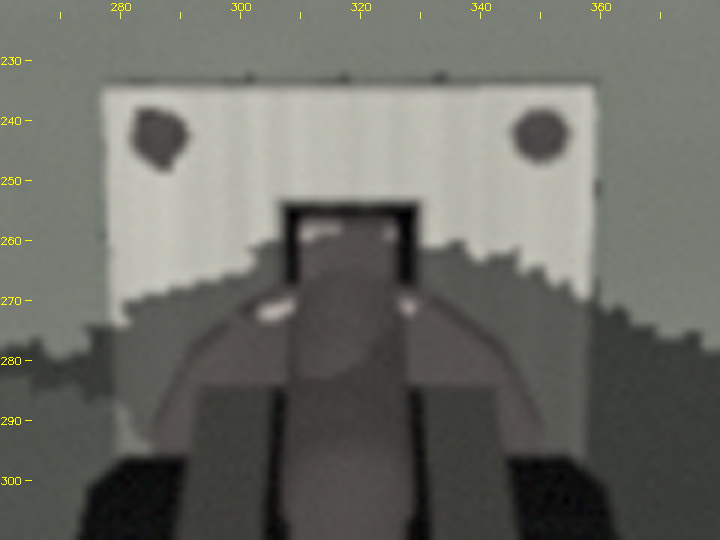

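Emit:
carry_out(rows=[[[0,0,-3,0,0,0,1.0],[0,0,-3,0,0,0,1.0],[0,0,-2,0,0,0,1.0],[0,0,0,0,0,0,1.0]]])

```text
t: 18.75
position: [560.9, -1.6, 74.8]
tcp_rot: [3.116, -0.402, -0.001]
contact_force: [-0.4, -0.0, -1.4]
grip_width: 0.082
```

Emit:
carry_out(rows=[[[0,0,-3,0,0,0,1.0],[0,0,-3,0,0,0,1.0],[0,0,-2,0,0,0,1.0],[0,0,0,0,0,0,1.0]]])

```text
t: 19.15
position: [561.0, -1.5, 66.9]
tcp_rot: [3.116, -0.402, -0.001]
contact_force: [0.1, -0.6, -1.1]
grip_width: 0.085
```

```bash
python3 - <<'E'
from h import *
import pickle
P=snap("wrist","k26",(260,220,380,310),6);s=robot.read_state();print(s["t"],s["position"],s["tcp_rot"],s["contact_force"],s["wrist_torque"])
pickle.dump((P,s),open("k26.pkl","wb"))
E
```

```text
19.2 [561.09850205  -1.56866742  67.06560941] [ 3.11574409e+00 -4.01797696e-01 -6.61732084e-04] [ 0.26840604  0.42211311 -1.30476673] [-0.02043333  0.06034754  0.00793973]
```

View pics/k26.png

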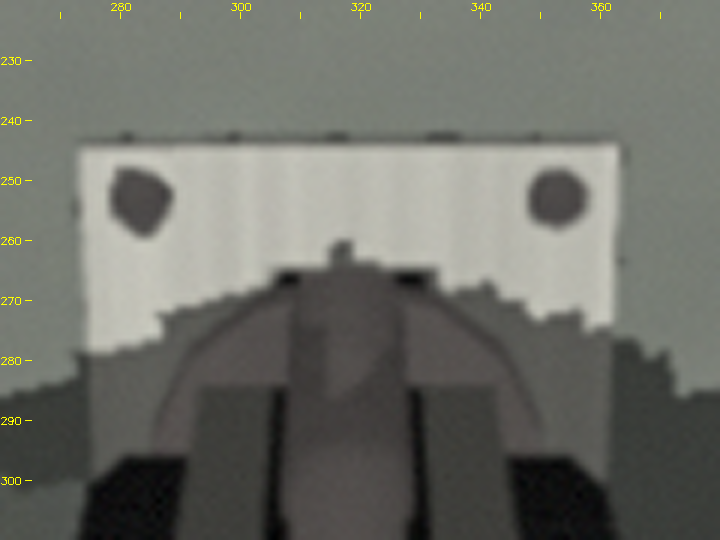

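Bar is in with no contact force. Seating the collar.

Emit:
carry_out(rows=[[[0,0,-1,0,0,0,1.0],[0,0,-1,0,0,0,1.0],[0,0,-0.5,0,0,0,1.0],[0,0,0,0,0,0,1.0]]])

```text
t: 19.6
position: [561.3, -1.5, 64.9]
tcp_rot: [-3.116, 0.402, -0.0]
contact_force: [-0.4, 0.1, -0.7]
grip_width: 0.08
```

Emit:
carry_out(rows=[[[0,0,-0.7,0,0,0,1.0],[0,0,-0.5,0,0,0,1.0],[0,0,0,0,0,0,1.0]]])

```text
t: 19.9
position: [561.3, -1.5, 64.8]
tcp_rot: [-3.116, 0.402, -0.001]
contact_force: [-2.0, 0.2, 7.0]
grip_width: 0.08
```

Emit:
carry_out(rows=[[[0.1,0.5,0.4,0,0,8.2,1.0],[0,0.5,0,0,0,8.2,1.0],[-0.1,0.5,0,0,0,8.2,1.0],[-0.1,0.4,0,0,0,8.2,1.0],[-0.2,0.4,0,0,0,8.2,1.0],[0,0,0,0,0,0,1.0]]])

```text
t: 20.5
position: [562.1, 0.7, 64.8]
tcp_rot: [-3.059, -0.714, -0.004]
contact_force: [-0.2, -0.0, 3.7]
grip_width: 0.083
```

```bash
python3 - <<'E'
from h import *
P=snap("wrist","k27",(240,220,400,340),5);s=robot.read_state();print(s["t"],s["position"],s["tcp_rot"],s["contact_force"],s["wrist_torque"],s["grip_width"])
print(np.degrees(2*np.arctan2(s["tcp_rot"][1],s["tcp_rot"][0])))
E
```

```text
20.55 [562.12928211   0.63120512  64.82813783] [3.06013791 0.71031117 0.00436778] [ 0.74042302 -0.72340435  5.15340189] [-0.0514812  -0.07201979  0.02733944] 0.08076425561167398
26.135864622211038
```

View pics/k27.png

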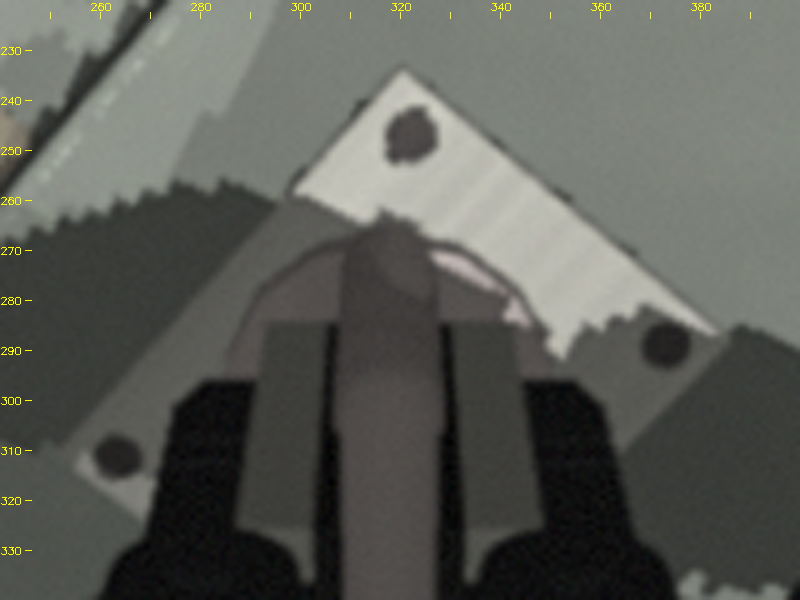

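Emit:
carry_out(rows=[[[-0.2,0.4,0,0,0,8.2,1.0],[-0.3,0.4,0,0,0,8.2,1.0],[-0.3,0.3,0,0,0,8.2,1.0],[-0.4,0.3,0,0,0,8.2,1.0],[-0.4,0.2,0,0,0,8.2,1.0],[-0.4,0.1,0,0,0,8.2,1.0],[0,0,0,0,0,0,1.0],[0,0,0,0,0,0,1.0]]])

```text
t: 21.35
position: [560.6, 1.6, 64.8]
tcp_rot: [2.486, 1.917, 0.004]
contact_force: [2.1, -2.3, 5.2]
grip_width: 0.082
```

```bash
python3 - <<'E'
from h import *
P=snap("wrist","k28",(240,220,400,340),5);s=robot.read_state();print(s["t"],s["position"],s["tcp_rot"],s["contact_force"],s["wrist_torque"],s["grip_width"])
print(np.degrees(2*np.arctan2(s["tcp_rot"][1],s["tcp_rot"][0])))
E
```

```text
21.4 [560.64165174   1.66834362  64.82048287] [2.48531739 1.91716819 0.0034948 ] [ 0.84354414 -1.81913204  5.27238418] [-0.35452449 -0.37985567  0.02476599] 0.08091491745988941
75.2930253706246
```

View pics/k28.png

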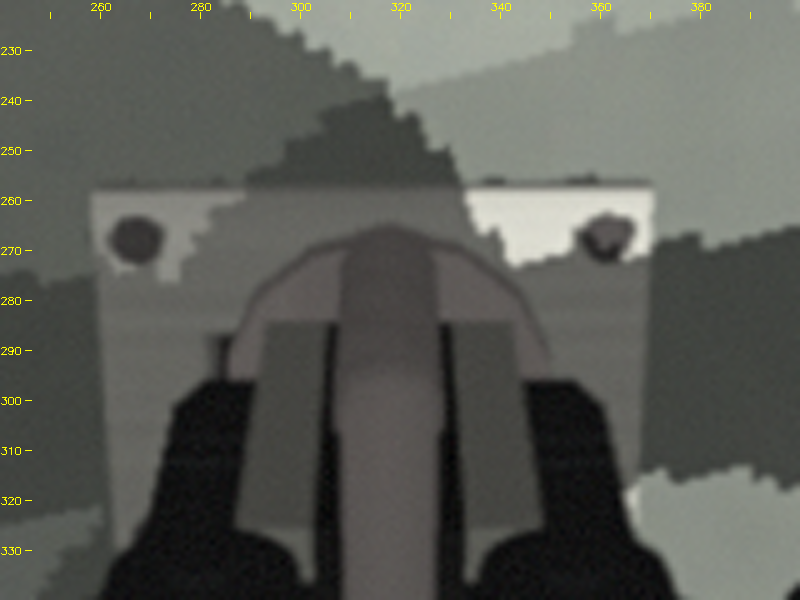

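Emit:
carry_out(rows=[[[0,0,0.3,0,0,0,0.8],[0,0,0,0,0,0,0.6],[0,0,0,0,0,0,0.5],[0,0,0,0,0,0,0.5],[0,0,25,0,0,0,0.5],[0,0,40,0,0,0,0.5],[0,0,40,0,0,0,0.5],[0,0,30,0,0,0,0.5],[0,0,0,0,0,0,0.5],[0,0,0,0,0,0,0.5]]])

```text
t: 22.4
position: [558.8, 2.4, 199.5]
tcp_rot: [2.484, 1.923, 0.0]
contact_force: [-1.1, 0.2, -0.2]
grip_width: 0.501
```

```bash
python3 - <<'E'
from h import *
import pickle
P=snap("wrist","k29",(240,180,400,300),5);s=robot.read_state();print(s["t"],s["position"],s["tcp_rot"],s["contact_force"],s["grip_width"])
pickle.dump((P,s),open("k29.pkl","wb"))
snap("scene","k29t",(240,180,400,300),5);snap("side","k29s")
E
```

```text
22.45 [558.06036527   2.16547879 198.40492172] [-2.48339271 -1.92261656  0.00296261] [-0.71928085  0.16963678 -0.95710303] 0.4993733711615185
```

View pics/k29.png

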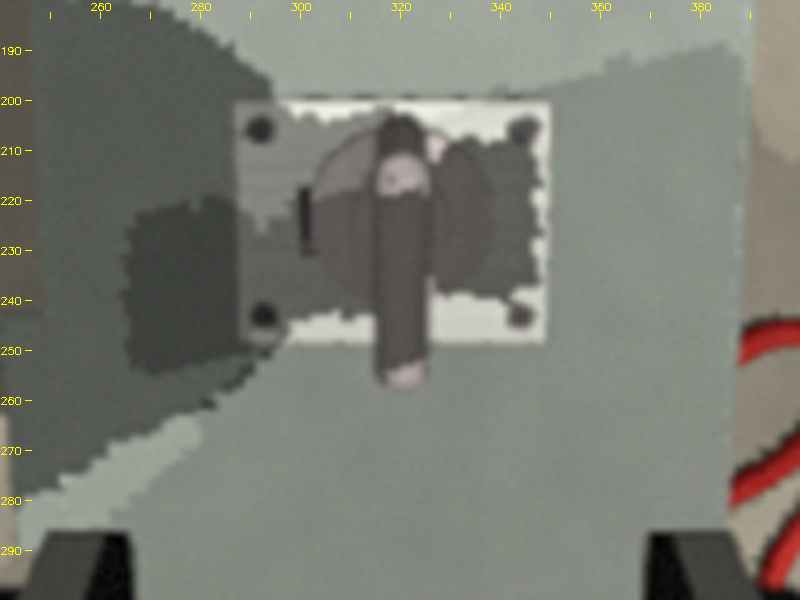

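View pics/k29t_full.png

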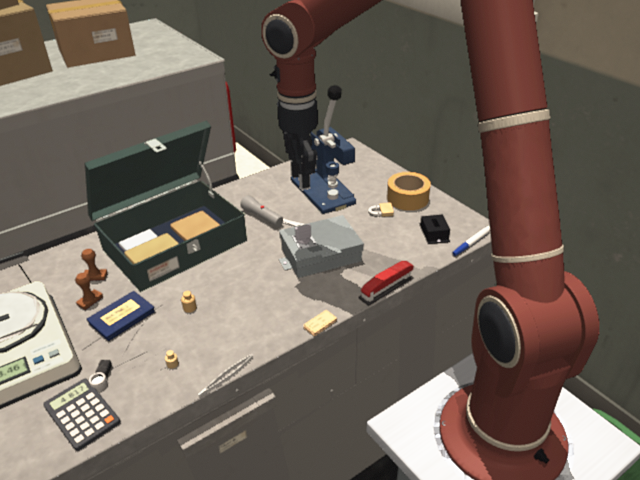

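View pics/k29t.png

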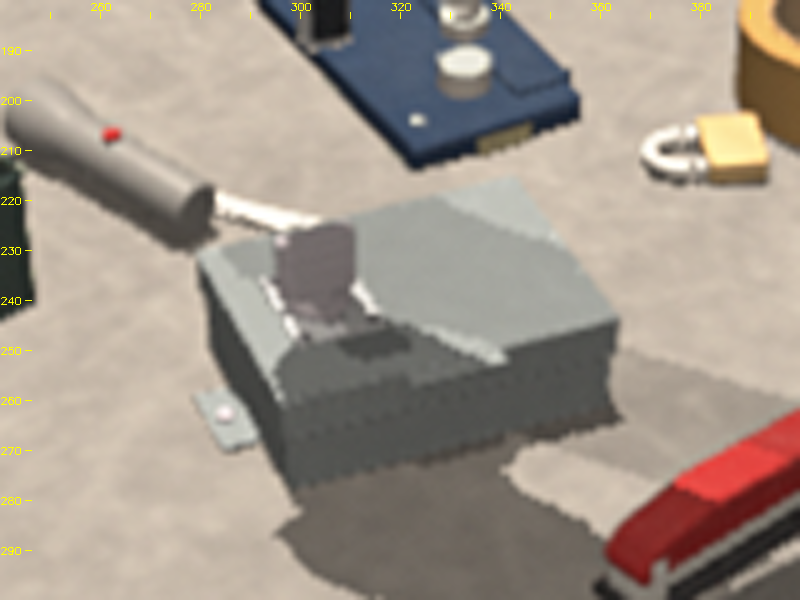

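```bash
python3 - <<'E'
from h import *
a=cv2.imread("pics/a_scene.png").astype(int);b=cv2.imread("pics/k29t_full.png").astype(int)
d=np.abs(a-b).max(2)
for n,(u0,v0,u1,v1) in dict(stapler=(355,255,420,305),marker=(448,222,500,260),padlock=(365,198,396,220),tags=(300,305,340,338),tweez=(195,350,258,396),med=(160,345,182,372),large=(178,286,200,316)).items(): print(n,(d[v0:v1,u0:u1]>40).sum())
s=robot.read_state();print(s["t"],s["contact_force"])
print(workorder.sign_off())
E
```

```text
stapler 367
marker 274
padlock 0
tags 18
tweez 0
med 0
large 0
22.55 [ 0.41550655  0.417565   -0.94573014]
the job is handed in; nothing more can be done
None
```

The job is done and handed in at about 22.6 s. The 18 mm weight is in its socket, the lid is shut, and the T-key is locked in.

- **Weight:** the wrist picture taken before closing matched a fully seated weight (model fit 17 mm floor height). The lid then closed to its stop at 51 mm under an 18 N press.
- **T-key:** it went down through the slot with no measurable contact force until the collar sat on the lid (about 7 N). I turned it 90.1° about its own axis and let go. In the last pictures it stands upright with its wing across the slot. The collar is about 1.5 mm off centre along the slot, which I left as it was. I did not see the bar under the keeper directly.
- **Other items:** comparing the first and last scene pictures, the other two weights, the padlock and the tweezers showed no change, and the tags almost none. The stapler and marker areas did change (367 and 274 pixels). I think that is the arm's shadow over the stapler and the arm blocking part of the marker, since nothing came near either. I did not confirm that with a second view.

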